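# Bed the dry sherds in the storage tray

### The arm

A 6-joint arm with a two-finger parallel gripper is mounted at the origin on a cart in front of the work surface, level with it; the furniture and walls round the work are solid. World frame = base frame: x ahead of the robot, y to its left, z up, the work surface at z = 0. Lengths are in mm, angles in rad, forces in N, time in s.
With the tool pointing down it reaches from about 275 to 1000 mm from the base axis. Payload 8.4 kg.
Tool frame: the origin (TCP) lies at the very end of the fingers, on their centre line; the grasp point (between the pads) lies 19 mm behind it; z points along the fingers, y is the direction in which the jaws open and shut (so a half turn about z gives the same grasp; the last joint's range is limited). The gripper opens to 85 mm and grips with 20 to 120 N. Pads are 22 mm wide; open, the fingers measure 114 mm over their backs; the gripper's body (76 mm by 85 mm) begins 54 mm behind the grasp point. The pads swing forward as they close: fully open they stand 13 mm farther back than shut.
Start: joints at [-1.22, 0.353, 1.633, -0, 1.155, -0.002], TCP at [215.953, -586.509, 231.281] pointing down, gripper open.
Joint ranges: [-2.63, 2.63], [-0.92, 2.1], [0.06, 2.66], [-1.3, 4.44], [0, 2.69], [-3.02, 3.02]. Speed limits (rad/s): [2.22, 2.22, 2.79, 3.14, 3.14, 3.14].

### API

Orientations are given as [roll, pitch, yaw] about the fixed x, y, z axes, in that order (R = Rz(yaw) Ry(pitch) Rx(roll)).
In Python, from rig import sense, grab_frame, sign_off, masks_of gives the robot as it stands. The module is installed in compiled form; this text tells all that it offers.
- The arm moves only by the shell command python3 -m inch 'ROWS' [FORCE]. ROWS is JSON, a list of rows, each an object of numbers: "gripper": the finger opening in m, from 0 to 0.0854; "tx", "ty", "tz": the shift along the tool's x, y, z in m; "spin": the turn about the tool's z in degrees. In form: [{"gripper": .., "tx": .., "ty": .., "tz": .., "spin": ..}, ...]. A call has exactly 8 rows; each row shifts and turns the commanded pose from where the row before left it, along the tool's axes as they then stand; what a row does not reach is not made up. A row lasts 1/10 s, in which the tool goes at most 50 mm and 8.59 degrees, less where a joint would pass 70% of its speed; a pose out of reach is approached as far as the arm can. A call is refused whole if a number of a shift passes 0.05 or a number of a turn 8.59, either way. A call with a gripper value outside its range is refused whole. The fingers move at their own pace and stop on an object; FORCE is the grip in N (left out, the last holds). Time passes only in rows, so rows that do not move let the fingers close, or fill a call up. It gives the time, the measured TCP pose, the force and the opening at its end, in the units of the state.
- sense(): the state, without advancing time (a new reading comes with each control period).
- grab_frame(name): name is "side" or "top"; returns a dict with "pixels" (400x640x3 uint8, red, green, blue), "K" (3x3 intrinsics, pixels), "extrinsics" (4x4, takes a point from camera to world coordinates). Camera axes: x right, y down, z forward; pixel columns grow to the right and rows downward; lengths in mm; the calibration is good to about 2 mm. A picture is of the moment at which its call begins. There is no depth.
- sign_off(): hands the job in, once; it reports no verdict.
Trained networks look in the newest picture that a camera, given by its name, has taken for a name from the list of things; names that differ only in an ending like _2 or _b are one class to them, and where a whole thing is asked for, a point or a joint stands for the part that bears it (a point fixed in the world has none). Each returns a list of dicts, best first, with "conf" (0 to 1); they miss things now and then, are a little off and sometimes report something else, mostly with a low value. They report only what shows in the picture. A call takes as long as a camera call. They do not tell look-alikes from the thing itself.
- masks_of(camera, target): "pixels" (400x640 bool, what is visible of it) and "centre" ([row, column] in pixels, amid what is visible of it).
The state is a dict: "clock": time; "qpos": joint angles; "qvel": joint speeds; "joint_efforts": joint torques, N m; "eef_pos": TCP position; "tcp_rot": TCP orientation; "contact_force": force on the tool from outside, world axes, zero at the start; "wrist_torque": the same for the moment, N m; "opening": opening from 0.0 (shut) to 1.0 (fully open).
Only numpy, scipy, OpenCV 4.12 (cv2) and the standard library are available. Lean on these libraries where they do the work, as an engineer would, in place of code of your own. Each camera call takes 0.05 s, during which the arm holds its last target.

### The job

The four washed sherds on the mesh drying rack are dry. Move the whole row over to the storage tray, each sherd into the foam bed cut to its own outline and lying flat on the bottom of the cut-out. Leave the joined piece of bowl wall standing where it is.

Things in the scene. Friction and masses are not known exactly. Their poses are not given: they have to be found in the camera images.
- long_wide_centre (a point): The long wide sherd, brown pottery, 101 x 58 x 19 mm (x, y, z), tapering to a point at its -x end. Point: its middle, half-way up; x along its length, y across, z up. Pinch it at the middle across its width (y). Starts on a flat drying rack (mesh on a wooden frame, 150 x 410 mm, top 27 mm above the desk), one of a row of four, 98 mm apart, in any order.
- long_slim_centre (a point): The long slim sherd, brown pottery, 100 x 43 x 20 mm (x, y, z), boat-shaped, ends raised. Point: its middle, half-way up; x along its length, y across, z up. Pinch it at the middle across its width (y). Starts on a flat drying rack (mesh on a wooden frame, 150 x 410 mm, top 27 mm above the desk), one of a row of four, 98 mm apart, in any order.
- short_wide_centre (a point): The short wide sherd, brown pottery, 62 x 49 x 15 mm (x, y, z), five-sided, a corner at its -x end. Point: its middle, half-way up; x along its length, y across, z up. Pinch it at the middle across its width (y). Starts on a flat drying rack (mesh on a wooden frame, 150 x 410 mm, top 27 mm above the desk), one of a row of four, 98 mm apart, in any order.
- short_slim_centre (a point): The short slim sherd, brown pottery, 63 x 33 x 11 mm (x, y, z), a chip with near-parallel sides. Point: its middle, half-way up; x along its length, y across, z up. Pinch it at the middle across its width (y). Starts on a flat drying rack (mesh on a wooden frame, 150 x 410 mm, top 27 mm above the desk), one of a row of four, 98 mm apart, in any order.
- bed_long_wide_floor (a point): Foam bed of the long wide sherd, 130 x 96 mm: cut-out of its outline (110 x 67 mm, 4.5 mm room all round), 10 mm deep in white foam on dark. A finger slot 36 mm wide, 8 mm deep, crosses the bed along y at the middle. Point: on the cut-out's floor, 17 mm above the desk, below the seated sherd's middle; x, y, z as the sherd's. One of four fixed beds in a row, 98 mm apart, any order, in a tray with a 14 mm rim.
- bed_long_slim_floor (a point): Foam bed of the long slim sherd, 130 x 96 mm: cut-out of its outline (109 x 52 mm, 4.5 mm room all round), 10 mm deep in white foam on dark. A finger slot 36 mm wide, 8 mm deep, crosses the bed along y at the middle. Point: on the cut-out's floor, 17 mm above the desk, below the seated sherd's middle; x, y, z as the sherd's. One of four fixed beds in a row, 98 mm apart, any order, in a tray with a 14 mm rim.
- bed_short_wide_floor (a point): Foam bed of the short wide sherd, 130 x 96 mm: cut-out of its outline (71 x 58 mm, 4.5 mm room all round), 10 mm deep in white foam on dark. A finger slot 36 mm wide, 8 mm deep, crosses the bed along y at the middle. Point: on the cut-out's floor, 17 mm above the desk, below the seated sherd's middle; x, y, z as the sherd's. One of four fixed beds in a row, 98 mm apart, any order, in a tray with a 14 mm rim.
- bed_short_slim_floor (a point): Foam bed of the short slim sherd, 130 x 96 mm: cut-out of its outline (72 x 42 mm, 4.5 mm room all round), 10 mm deep in white foam on dark. A finger slot 36 mm wide, 8 mm deep, crosses the bed along y at the middle. Point: on the cut-out's floor, 17 mm above the desk, below the seated sherd's middle; x, y, z as the sherd's. One of four fixed beds in a row, 98 mm apart, any order, in a tray with a 14 mm rim.
- bowl_wall_centre (a point): Bystander: large joined piece of bowl wall, 56 x 196 x 185 mm, standing loose on its broken edge behind the work; the point is at its middle, 92 mm up.
Things that resemble listed ones, but are neither listed nor needed, are in the scene too. What is shaped like the part that bears bed_short_slim_floor but purple is not meant.

How it is judged:
By the outcome, as a careful person would: the job done as asked, in the order asked, and still so for the second after the job is handed in, with the robot touching nothing.
It also fails if it takes over 118 s, if anything falls off the work surface, if the arm or the gripper's body presses on something with over 40 N, if the wrist force passes 120 N, or if a joint passes its speed limit or range.

## Working session

There is one attempt and no reset: what is moved stays moved. The work goes in short steps, Python scripts to look and compute and a shell command to move; the robot and the scene stay as the last step left them, time stands still between calls to the robot, and variables do not carry over. Pictures are saved under pics/ and viewed, and the job is handed in when it is done.

```bash
mkdir -p pics; python3 - <<'E'
from rig import *
import cv2
s=sense();print(s)
for n in("side","top"):
    f=grab_frame(n);cv2.imwrite(f"pics/{n}0.png",f["pixels"][:,:,::-1]);print(n,f["K"],f["extrinsics"])
E
```

```text
{'clock': 0.0, 'qpos': array([-1.22040757e+00,  3.53614438e-01,  1.63413571e+00, -3.72629745e-05,
        1.15519524e+00, -2.35125091e-03]), 'qvel': array([ 3.38389094e-05, -4.47658816e-04,  4.75294470e-04,  6.75922900e-04,
       -3.97510901e-06, -1.57271691e-03]), 'joint_efforts': array([-6.74150033e-04, -6.05266142e+01, -3.42068052e+01, -2.12743163e-05,
        9.38176032e-03,  8.10760184e-05]), 'eef_pos': array([ 215.77413676, -586.06741101,  230.58205642]), 'tcp_rot': array([-3.14023984e+00,  3.08898227e-05,  3.52755097e-01]), 'contact_force': array([-0.1986482 , -0.48707592,  0.13197179]), 'wrist_torque': array([ 0.02019462, -0.01296204,  0.02069651]), 'opening': 1.000294340832642}
side [[395.08587604   0.         321.00832951]
 [  0.         395.08587604 195.88430854]
 [  0.           0.           1.        ]] [[ 8.94368123e-01 -1.57940907e-01  4.18521600e-01 -5.08936537e+01]
 [-4.47135252e-01 -3.43364220e-01  8.25936486e-01 -1.09152851e+03]
 [ 1.32561853e-02 -9.25827026e-01 -3.77714960e-01  5.85712246e+02]
 [ 0.00000000e+00  0.00000000e+00  0.00000000e+00  1.00000000e+00]]
top [[417.73885631   0.         321.5763448 ]
 [  0.         417.73885631 201.36184321]
 [  0.           0.           1.        ]] [[ 1.86236334e-02 -9.95169532e-01  9.63886044e-02  4.06614778e+02]
 [-9.99818586e-01 -1.89218776e-02 -2.18097533e-03  1.71621054e+01]
 [ 3.99429356e-03 -9.63305005e-02 -9.95341389e-01  1.13079592e+03]
 [ 0.00000000e+00  0.00000000e+00  0.00000000e+00  1.00000000e+00]]
```

View pics/side0.png

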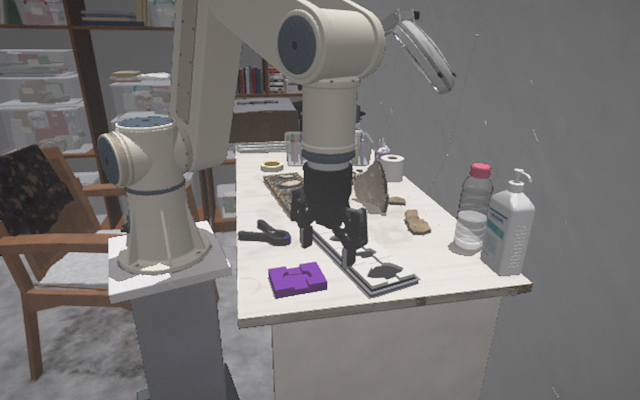

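View pics/top0.png

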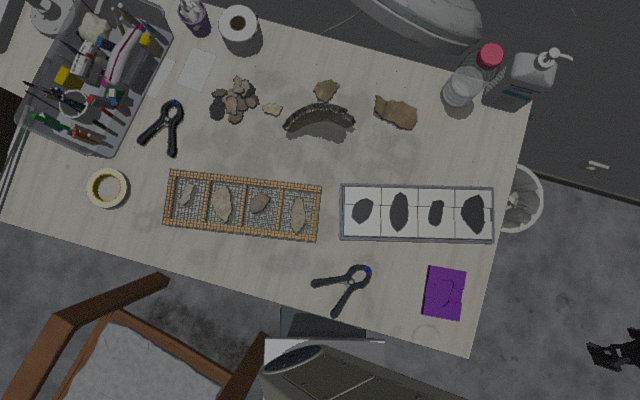

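```bash
python3 - <<'E'
from rig import *
import cv2,numpy as np,pickle
acc=[];
for i in range(4):
    f=grab_frame("top");acc.append(f["pixels"].astype(float))
im=np.mean(acc,0).astype(np.uint8);np.save("top.npy",im)
c=im[160:255,155:330];cv2.imwrite("pics/rack.png",cv2.resize(c,None,fx=4.5,fy=4.5,interpolation=cv2.INTER_CUBIC)[:,:,::-1])
c=im[170:255,330:505];cv2.imwrite("pics/tray.png",cv2.resize(c,None,fx=4.5,fy=4.5,interpolation=cv2.INTER_CUBIC)[:,:,::-1])
D={}
for n in ["long_wide_centre","long_slim_centre","short_wide_centre","short_slim_centre","bed_long_wide_floor","bed_long_slim_floor","bed_short_wide_floor","bed_short_slim_floor","bowl_wall_centre"]:
    r=masks_of("top",n);D[n]=r
    for d in r[:4]:
        ys,xs=np.nonzero(d["pixels"]);print(n,round(d["conf"],2),np.round(d["centre"],1),len(ys),xs.min(),xs.max(),ys.min(),ys.max())
pickle.dump(D,open("m.pkl","wb"));print(sense()["clock"])
E
```

```text
long_wide_centre 0.87 [204.7 224.2] 538 211 232 186 222
long_slim_centre 0.72 [216.2 298.3] 423 290 305 197 232
long_slim_centre 0.48 [213.4 436.8] 1831 417 455 189 237
short_wide_centre 0.7 [202.5 258.4] 302 249 270 194 212
bed_long_wide_floor 0.57 [210.7 472.2] 1772 454 491 190 238
bed_short_wide_floor 0.64 [211.7 361.7] 1790 343 380 187 236
bed_short_slim_floor 0.84 [213.3 437.1] 1844 417 455 188 238
bed_short_slim_floor 0.73 [293.5 443.2] 1995 421 466 265 320
bed_short_slim_floor 0.49 [117.  316.9] 1234 283 354 103 132
bed_short_slim_floor 0.24 [194.9 188.2] 173 179 193 183 204
bowl_wall_centre 0.77 [115.5 317.5] 1282 282 355 103 132
0.75
```

```bash
ls .
```

```text
m.pkl
pics
top.npy
```

View pics/rack.png

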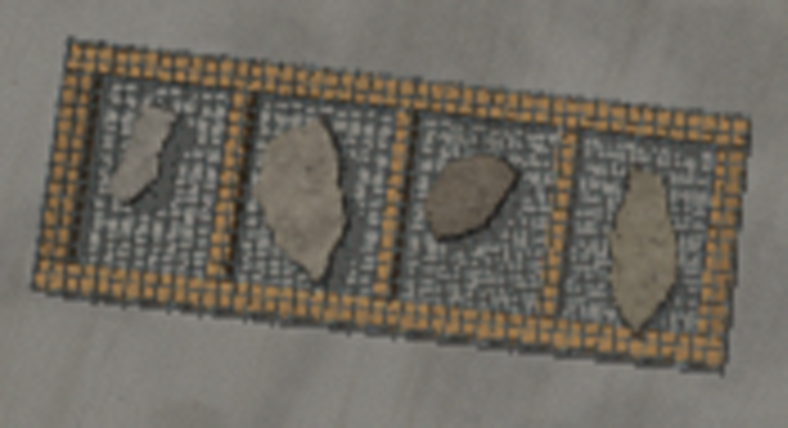

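View pics/tray.png

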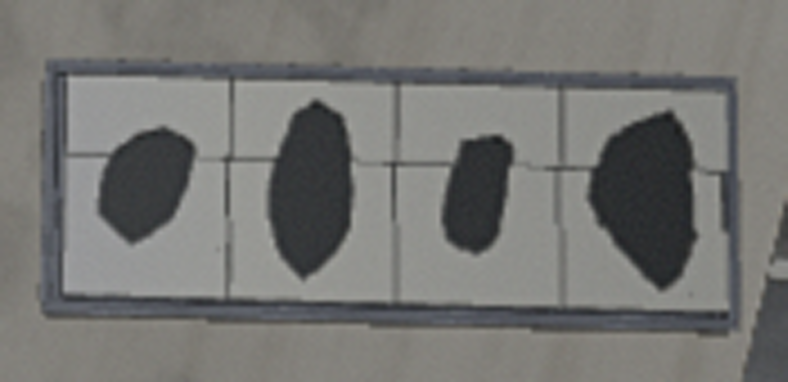

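```bash
cat > h.py <<'E'
import numpy as np,cv2
from rig import *
K=np.array([[417.73885631,0,321.5763448],[0,417.73885631,201.36184321],[0,0,1]])
T=np.array([[1.86236334e-02,-9.95169532e-01,9.63886044e-02,4.06614778e+02],[-9.99818586e-01,-1.89218776e-02,-2.18097533e-03,1.71621054e+01],[3.99429356e-03,-9.63305005e-02,-9.95341389e-01,1.13079592e+03],[0,0,0,1]])
def H(z,x0,y0,s): # pixel -> rect image (col=(y0-y)*s,row=(x0-x)*s) at plane z; returns rect->pixel
    R=T[:3,:3].T
    # world=(x0-r/s, y0-c/s, z)
    A=np.array([[0,-1/s,x0],[-1/s,0,y0],[0,0,z]],float)
    A[:,2]-=T[:3,3]
    return K@R@A
def rect(im,z,x0,x1,y0,y1,s,interp=cv2.INTER_CUBIC):
    # x from x0 (top) down to x1; y from y0 (left) to y1
    return cv2.warpPerspective(im,H(z,x0,y0,s),(int((y0-y1)*s),int((x0-x1)*s)),flags=interp|cv2.WARP_INVERSE_MAP)
def pix2w(u,v,z):
    d=T[:3,:3]@np.linalg.solve(K,[u,v,1]);t=(z-T[2,3])/d[2];return T[:3,3]+t*d
def w2pix(p):
    q=K@(T[:3,:3].T@(np.array(p)-T[:3,3]));return q[:2]/q[2]
E
python3 - <<'E'
from h import *
im=np.load("top.npy")
for p in[(163,170),(322,240),(340,183),(494,242)]:print(p,pix2w(*p,27).round(1))
a=rect(im,27,500,310,480,-0,2);cv2.imwrite("pics/r_rack.png",cv2.resize(a,None,fx=.8,fy=.8)[:,:,::-1])
b=rect(im,27,450,250,-30,-450,2);cv2.imwrite("pics/r_tray.png",cv2.resize(b,None,fx=.9,fy=.9)[:,:,::-1])
g=cv2.cvtColor(b,cv2.COLOR_RGB2GRAY)
print(np.percentile(g,[1,5,20,50,80,95]))
m=(g<80).astype(np.uint8)
n,l,st,ce=cv2.connectedComponentsWithStats(m)
for i in range(1,n):
    if 4000<st[i,4]<30000:
        cnt=max(cv2.findContours((l==i).astype(np.uint8),0,2)[0],key=len)
        r=cv2.minAreaRect(cnt);print("bed",(450-ce[i][1]/2,-30-ce[i][0]/2),np.array(r[1])/2,r[2],st[i,4]/4)
E
```

```text
(163, 170) [589.6 439.6  27. ]
(322, 240) [411.4  11.7  27. ]
(340, 183) [563.6 -33.5  27. ]
(494, 242) [ 414.6 -441.4   27. ]
[ 34.  51.  80. 126. 130. 147.]
bed (np.float64(421.8309136815528), np.float64(-245.67705538898534)) [394.67001343  28.21973991] 4.018007755279541 1584.25
bed (np.float64(308.1224917235322), np.float64(-73.32372812647793)) [ 66.02693176 123.96143341] 49.451175689697266 3700.25
```

```bash
python3 - <<'E'
from h import *
im=np.load("top.npy")
a=rect(im,27,610,400,450,0,4);cv2.imwrite("pics/r_rack.png",cv2.resize(a,None,fx=.44,fy=.44,interpolation=cv2.INTER_AREA)[:,:,::-1])
b=rect(im,27,590,390,-20,-460,4);cv2.imwrite("pics/r_tray.png",cv2.resize(b,None,fx=.45,fy=.45,interpolation=cv2.INTER_AREA)[:,:,::-1])
g=cv2.cvtColor(b,cv2.COLOR_RGB2GRAY);np.save("b.npy",b);np.save("a.npy",a)
for thr in(85,95,105):
  m=(g<thr).astype(np.uint8)
  m=cv2.morphologyEx(m,cv2.MORPH_OPEN,np.ones((21,21)))
  n,l,st,ce=cv2.connectedComponentsWithStats(m)
  for i in range(1,n):
    if 20000<st[i,4]<130000:
        cnt=max(cv2.findContours((l==i).astype(np.uint8),0,2)[0],key=len)
        r=cv2.minAreaRect(cnt);print(thr,"bed",(590-ce[i][1]/4).round(1),(-20-ce[i][0]/4).round(1),(np.array(r[1])/4).round(1),round(r[2],1),st[i,4]/16)
E
```

```text
85 bed 490.5 -190.5 [101.5  48.5] 90.0 3777.1875
85 bed 490.1 -388.7 [103.2  61.7] 89.0 4632.0625
85 bed 492.5 -92.5 [48.  69.3] 22.9 2598.125
85 bed 489.9 -288.1 [34.7 70.4] 11.6 2097.25
95 bed 558.0 -287.4 [314.3   9.6] 0.4 2297.25
95 bed 490.5 -190.4 [102.8  49.2] 90.0 3870.875
95 bed 490.0 -388.7 [104.2  62.6] 89.3 4732.0
95 bed 492.5 -92.5 [48.9 70.1] 22.9 2671.125
95 bed 490.0 -288.1 [35.4 71.2] 11.6 2165.875
105 bed 490.5 -190.4 [103.2  50.2] 90.0 3959.25
105 bed 490.0 -388.7 [105.2  63.5] 89.3 4837.25
105 bed 492.4 -92.5 [49.6 70.9] 23.1 2742.25
105 bed 489.9 -288.1 [36.2 72. ] 11.6 2235.25
```

View pics/r_tray.png

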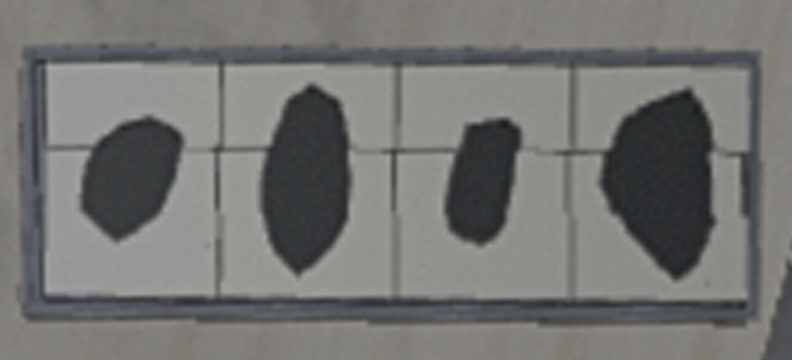

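View pics/r_rack.png

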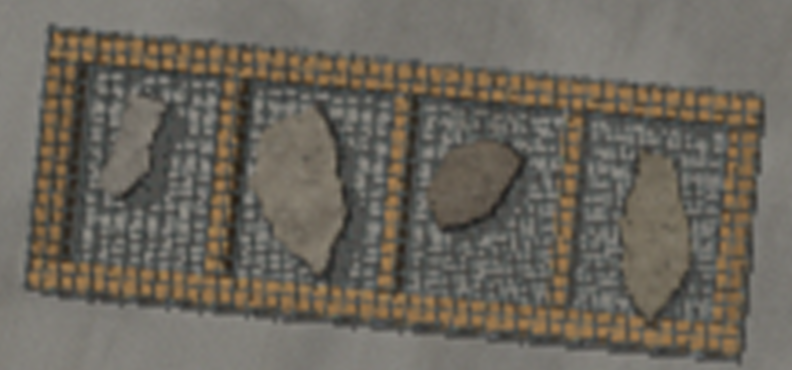

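```bash
cat > seg.py <<'E'
from h import *
S=4
def bedmasks(im):
    b=rect(im,22,590,390,-20,-460,S);g=cv2.cvtColor(b,cv2.COLOR_RGB2GRAY)
    m=cv2.morphologyEx((g<98).astype(np.uint8),cv2.MORPH_OPEN,np.ones((21,21)))
    n,l,st,ce=cv2.connectedComponentsWithStats(m)
    o=[(ce[i],(l==i).astype(np.uint8)) for i in range(1,n) if 25000<st[i,4]<130000 and st[i,2]<400]
    o=sorted(o,key=lambda t:t[0][0]);return b,o
E
python3 - <<'E'
from seg import *
im=np.load("top.npy")
b,o=bedmasks(im);print([c for c,_ in o])
a=rect(im,35,610,400,450,0,S)
hs=cv2.cvtColor(a,cv2.COLOR_RGB2LAB).astype(float)
bb=hs[:,:,2]-128; aa=hs[:,:,1]-128
cv2.imwrite("pics/lab.png",cv2.resize(np.clip(np.hstack([bb*8]),0,255).astype(np.uint8),None,fx=.44,fy=.44,interpolation=cv2.INTER_AREA))
E
```

```text
[array([291.88057025, 388.77604047]), array([685.54134406, 396.49557227]), array([1077.88360028,  398.82837704]), array([1482.3666554 ,  398.34953728])]
```

View pics/lab.png

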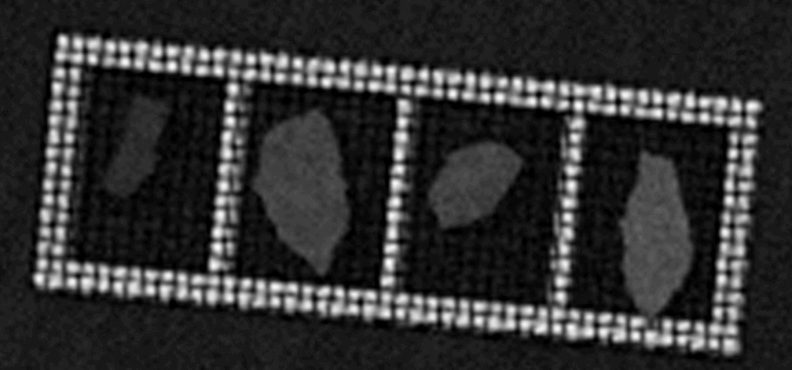

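```bash
cat > reg.py <<'E'
from seg import *
from scipy.ndimage import gaussian_filter
im=np.load("top.npy")
b,o=bedmasks(im)
# tray axes: bed row direction from foam bright region
g=cv2.cvtColor(b,cv2.COLOR_RGB2GRAY)
m=(g>112).astype(np.uint8)
# bed centroids -> use tray outer rectangle
hsv=cv2.cvtColor(b,cv2.COLOR_RGB2LAB)
names=["short_wide","long_slim","short_slim","long_wide"]   # tray order left->right
hh=dict(short_wide=15,long_slim=20,short_slim=11,long_wide=19)
dims=dict(short_wide=(62,49),long_slim=(100,43),short_slim=(63,33),long_wide=(101,58))
rack=dict(short_slim=(60,62,180,215),long_wide=(240,95,365,280),short_wide=(415,120,540,245),long_slim=(605,135,700,330))
res={}
def fit(n):
    i=names.index(n);c,bm=o[i]
    x,y,x1,y1=[int(v/.44) for v in rack[n]]
    a=rect(im,27+hh[n]/2,610,400,450,0,S)
    B=gaussian_filter(cv2.cvtColor(a,cv2.COLOR_RGB2LAB)[:,:,2].astype(float)-128,3)
    k=cv2.cvtColor(a,cv2.COLOR_RGB2LAB)
    sub=B[y:y1,x:x1]
    cen=np.median(sub[sub>6]); 
    mm=((sub>cen/2+1)).astype(np.uint8)
    mm=cv2.morphologyEx(mm,cv2.MORPH_OPEN,cv2.getStructuringElement(2,(31,31)))
    nn,l,st,ce=cv2.connectedComponentsWithStats(mm);j=1+np.argmax(st[1:,4])
    sm=np.zeros(B.shape,np.uint8);sm[y:y1,x:x1]=(l==j)
    sc=np.array([ce[j][0]+x,ce[j][1]+y])
    # erode bed by margin
    d=cv2.distanceTransform(bm,cv2.DIST_L2,5)
    A=sm.sum()
    # choose erosion so the area matches
    for e in np.arange(0,40,.5):
        if (d>e).sum()<=A: break
    em=(d>e).astype(np.uint8)
    ys,xs=np.nonzero(em);ec=np.array([xs.mean(),ys.mean()])
    N=500
    def crop(mk,c,ang=0,t=(0,0)):
        M=cv2.getRotationMatrix2D((float(c[0]),float(c[1])),ang,1);M[:,2]+=N/2-c+np.array(t)
        return cv2.warpAffine(mk.astype(np.float32),M,(N,N))
    E0=crop(em,ec)
    def iou(ang,t=(0,0)):
        R=crop(sm,sc,ang,t);return np.minimum(R,E0).sum()/np.maximum(R,E0).sum()
    an=np.arange(-180,180,4.);v=np.array([iou(q) for q in an])
    pk=[(v[q],an[q]) for q in range(len(an)) if v[q]>=v[q-1] and v[q]>=v[(q+1)%len(an)]]
    pk=sorted(pk)[::-1][:3]
    out=[]
    from scipy.optimize import minimize
    for _,q in pk[:3]:
        r=minimize(lambda p:-iou(p[0],p[1:]),[q,0,0],method="Nelder-Mead",options=dict(initial_simplex=[[q,0,0],[q+4,0,0],[q,6,0],[q,0,6]],xatol=.05,fatol=1e-4))
        out.append((-r.fun,*r.x))
    return dict(sm=sm,sc=sc,em=em,ec=ec,e=e/S,A=A/S/S,fits=out,bm=bm,a=a)
if __name__=="__main__":
    for n in names:
        r=fit(n);print(n,"area",r["A"],"bedarea",r["bm"].sum()/16,"erode",r["e"])
        print("  sherd centroid",610-r["sc"][1]/S,450-r["sc"][0]/S,"bed",590-r["ec"][1]/S,-20-r["ec"][0]/S)
        for f in sorted(r["fits"])[::-1]:print("   iou %.3f ccw %.1f t %.1f %.1f px"%f)
        for nm,mk in(("s",r["sm"]),("b",r["em"])):
            cnt=max(cv2.findContours(mk,0,2)[0],key=len);q=cv2.minAreaRect(cnt);print("   ",nm,np.array(q[1])/S,q[2])
        # overlay
        v=r["a"].copy();cv2.drawContours(v,cv2.findContours(r["sm"],0,2)[0],-1,(255,0,0),2);cv2.imwrite(f"pics/ov_{n}.png",cv2.resize(v,None,fx=.44,fy=.44)[:,:,::-1])
E
python3 reg.py
```

```text
short_wide area 1712.3125 bedarea 2718.125 erode 5.75
  sherd centroid 506.3354838120962 181.41637770558822 bed 492.85152586459554 -92.86874450468933
   iou 0.963 ccw 19.4 t 0.6 0.4 px
   iou 0.894 ccw -161.0 t -1.2 2.1 px
    s [38.55166626 57.96617126] 33.6900634765625
    b [37.1341095  58.79690552] 23.051300048828125
long_slim area 3061.75 bedarea 3931.1875 erode 3.75
  sherd centroid 469.04653690699763 78.17817628807057 bed 490.7617120078902 -191.38128749897263
   iou 0.771 ccw -5.2 t -5.5 18.6 px
   iou 0.770 ccw 176.2 t 2.1 -5.1 px
    s [53.49999237 99.49998474] -0.0
    b [95.75 42.25] 90.0
short_slim area 190.0 bedarea 2204.6875 erode 9.875
  sherd centroid 533.0832236842106 411.81118421052633 bed 489.48479009883033 -288.9794178982682
   iou 0.276 ccw -7.5 t 0.8 1.4 px
   iou 0.276 ccw 166.3 t -3.0 0.3 px
   iou 0.276 ccw -14.2 t 1.0 3.0 px
    s [ 9.5  27.25] 0.0
    b [15.96490002 51.09547424] 11.560131072998047
long_wide area 3366.1875 bedarea 4808.5 erode 5.75
  sherd centroid 503.7238437401363 276.8028231122004 bed 490.66215888304026 -390.35201310337106
   iou 0.907 ccw -4.0 t 2.5 0.3 px
   iou 0.755 ccw 173.1 t -0.3 4.7 px
    s [89.10214233 53.58726501] 69.90476989746094
    b [93.47764587 51.63518906] 89.66097259521484
```

```bash
python3 - <<'E'
s=open("reg.py").read()
i=s.index("    sub=B");j=s.index("    # erode bed")
s=s[:i]+'''    sx,sy=[int(v/.44) for v in seeds[n]]
    med=np.median(B[sy-10:sy+10,sx-10:sx+10]); bg=np.median(B[y:y1,x:x1][B[y:y1,x:x1]<med*.4])
    thr=(med+bg)/2
    mm=((B>thr)&(B<med*1.45)).astype(np.uint8)
    mm[:y]=0;mm[y1:]=0;mm[:,:x]=0;mm[:,x1:]=0
    mm=cv2.morphologyEx(mm,cv2.MORPH_OPEN,cv2.getStructuringElement(2,(9,9)))
    nn,l,st,ce=cv2.connectedComponentsWithStats(mm);j=l[sy,sx]
    sm=(l==j).astype(np.uint8);sc=ce[j]
    print(n,"med",med,"bg",bg)
'''+s[j:]
s=s.replace("res={}","res={}\nseeds=dict(short_slim=(133,150),long_wide=(300,190),short_wide=(470,185),long_slim=(655,230))")
s=s.replace("(60,62,180,215)","(83,80,190,215)")
open("reg.py","w").write(s)
E
python3 reg.py; python3 - <<'E'
import cv2,numpy as np
ims=[cv2.imread(f"pics/ov_{n}.png") for n in["short_slim","long_wide","short_wide","long_slim"]]
cv2.imwrite("pics/ov.png",np.hstack([ims[0][40:360,50:230],ims[1][40:360,230:395],ims[2][40:360,395:570],ims[3][40:360,570:760]]))
E
```

```text
short_wide med 8.528656847148008 bg 1.8900743311539472
short_wide area 1693.75 bedarea 2718.125 erode 5.875
  sherd centroid 506.31832103321034 181.43902214022143 bed 492.8669211713377 -92.86749426902314
   iou 0.961 ccw 19.2 t 0.5 0.2 px
   iou 0.891 ccw -161.0 t -0.8 1.5 px
    s [38.78659821 58.29360199] 32.61924362182617
    b [36.90407562 58.60112762] 23.051301956176758
long_slim med 9.744995907098842 bg 1.8991898648125614
long_slim area 2755.125 bedarea 3931.1875 erode 5.125
  sherd centroid 474.3061340229572 77.56698312236284 bed 490.7085231413994 -191.37894610969389
   iou 0.887 ccw -3.3 t -0.1 6.9 px
   iou 0.852 ccw 176.8 t -0.5 -1.4 px
    s [101.45452118  40.88185883] 85.47117614746094
    b [39.74999237 93.24998474] 0.0
short_slim med 5.450836549862602 bg 1.4041709615046887
short_slim area 1195.125 bedarea 2204.6875 erode 6.125
  sherd centroid 527.2733108461458 373.1704058152913 bed 489.94263433813893 -289.2406422018349
   iou 0.863 ccw -172.0 t -0.9 0.3 px
   iou 0.825 ccw 8.2 t 0.8 -2.9 px
    s [25.77235794 59.73775864] 19.536653518676758
    b [23.51872444 59.08905411] 11.560131072998047
long_wide med 8.548962851703726 bg 1.8172911613663265
long_wide area 3354.5625 bedarea 4808.5 erode 5.75
  sherd centroid 503.68976021463305 276.78913047528556 bed 490.66215888304026 -390.35201310337106
   iou 0.906 ccw -3.9 t 2.2 0.6 px
   iou 0.755 ccw 173.2 t -0.3 4.1 px
    s [89.6027832  53.67230606] 69.59011840820312
    b [93.47764587 51.63518906] 89.66097259521484
```

View pics/ov.png

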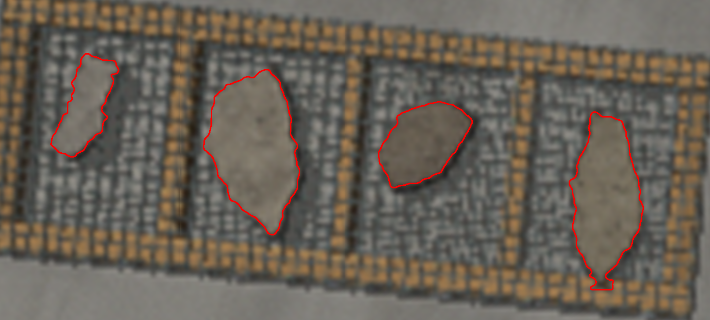

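```bash
python3 - <<'E'
from reg import *
tiles=[]
for n in names:
    r=fit(n)
    D=cv2.distanceTransform(1-r["sm"],cv2.DIST_L2,5)
    bm=r["bm"]
    ys,xs=np.nonzero(bm);bc=np.array([xs.mean(),ys.mean()])
    for e in np.arange(0,60,.5):
        if (D<=e).sum()>=bm.sum():break
    dm=(D<=e).astype(np.uint8);ys,xs=np.nonzero(dm);dc=np.array([xs.mean(),ys.mean()])
    N=520
    def crop(mk,c,ang=0,t=(0,0)):
        M=cv2.getRotationMatrix2D((float(c[0]),float(c[1])),ang,1);M[:,2]+=N/2-c+np.array(t)
        return cv2.warpAffine(mk.astype(np.float32),M,(N,N))
    E0=crop(bm,bc)
    def iou(p):
        R=crop(dm,dc,p[0],p[1:]);return np.minimum(R,E0).sum()/np.maximum(R,E0).sum()
    from scipy.optimize import minimize
    for f in sorted(r["fits"])[::-1][:2]:
        q=f[1]
        z=minimize(lambda p:-iou(p),[q,0,0],method="Nelder-Mead",options=dict(initial_simplex=[[q,0,0],[q+4,0,0],[q,6,0],[q,0,6]],xatol=.05,fatol=1e-4))
        v=np.stack([crop(bm,bc)*200,crop(dm,dc,z.x[0],z.x[1:])*120,crop(r["sm"],dc,z.x[0],z.x[1:])*200],2).astype(np.uint8)
        tiles.append(cv2.resize(v,(195,195)))
        print(n,"dil",e/S,"iou",-z.fun,z.x, "dc",610-dc[1]/S,450-dc[0]/S,"bc",590-bc[1]/S,-20-bc[0]/S)
cv2.imwrite("pics/fit.png",np.vstack([np.hstack(tiles[0::2]),np.hstack(tiles[1::2])]))
E
```

```text
short_wide med 8.528656847148008 bg 1.8900743311539472
short_wide dil 5.875 iou 0.9703053832054138 [19.29463389  0.28672428  0.07745752] dc 506.2280886769527 181.4137933010844 bc 492.80598988273164 -92.9701425615084
short_wide dil 5.875 iou 0.9005201458930969 [-160.44327209   -1.22892059    1.00814127] dc 506.2280886769527 181.4137933010844 bc 492.80598988273164 -92.9701425615084
long_slim med 9.744995907098842 bg 1.8991898648125614
long_slim dil 4.625 iou 0.8886392116546631 [-4.6800282  -1.56273201  4.75772247] dc 473.5615893935084 77.73744508707057 bc 490.87610693333755 -191.385336014881
long_slim dil 4.625 iou 0.8728107213973999 [175.39668671   0.64007651  -0.53504406] dc 473.5615893935084 77.73744508707057 bc 490.87610693333755 -191.385336014881
short_slim med 5.450836549862602 bg 1.4041709615046887
short_slim dil 5.75 iou 0.9105226993560791 [-171.92566062   -0.18366385   -0.88535064] dc 527.4797417568445 373.1319893764304 bc 490.2929057406095 -289.4709000708717
short_slim dil 5.75 iou 0.88405841588974 [ 9.13774698  1.7713     -2.76733584] dc 527.4797417568445 373.1319893764304 bc 490.2929057406095 -289.4709000708717
long_wide med 8.548962851703726 bg 1.8172911613663265
long_wide dil 5.75 iou 0.9229125380516052 [-4.58651786  2.62046285 -0.84187823] dc 503.30439292567814 276.6247309527514 bc 490.41261568056564 -390.59166385047314
long_wide dil 5.75 iou 0.7763159275054932 [172.95312239  -1.70676979   4.09639189] dc 503.30439292567814 276.6247309527514 bc 490.41261568056564 -390.59166385047314
```

View pics/fit.png

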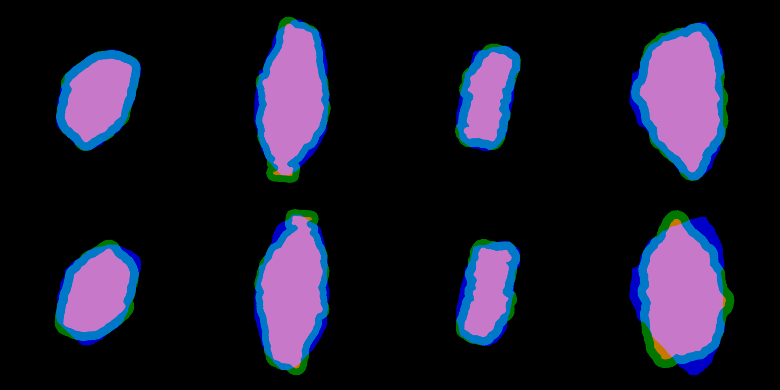

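```bash
python3 - <<'E'
from reg import *
s=8
A=rect(im,32.5,572,482,418,328,s)
Bm=rect(im,22,535,445,-244,-334,s)
M=cv2.getRotationMatrix2D((360,360),8,1)
v=[cv2.warpAffine(A,M,(720,720)),Bm,cv2.warpAffine(A,cv2.getRotationMatrix2D((360,360),-172,1),(720,720))]
v=[np.clip(q.astype(float)*1.5,0,255).astype(np.uint8) for q in v]
cv2.imwrite("pics/ss.png",cv2.resize(np.hstack(v),(798,266),interpolation=cv2.INTER_AREA)[:,:,::-1])
E
```

```text
(no output)
```

View pics/ss.png

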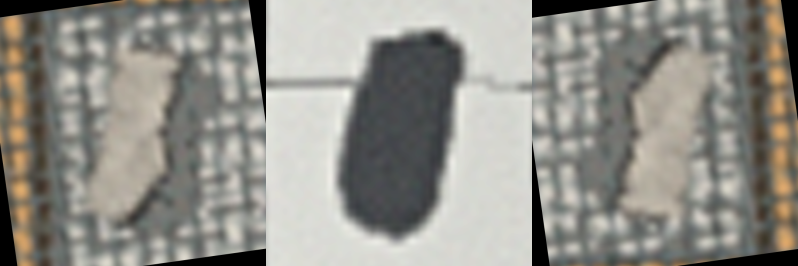

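```bash
sed -i 's/(605,135,700,330)/(605,135,700,321)/' reg.py; cat > plan.py <<'E'
from reg import *
from scipy.optimize import minimize
# tray yaw: fit line through foam/rim edges
g=cv2.cvtColor(b,cv2.COLOR_RGB2GRAY).astype(float)
white=cv2.morphologyEx((g>112).astype(np.uint8),cv2.MORPH_OPEN,np.ones((9,9)))
top=[];bot=[]
for c in range(150,1600,10):
    col=g[:,c]
    r=np.nonzero(white[150:700,c])[0]
    if len(r):top.append((c,150+r[0]));bot.append((c,150+r[-1]))
def rl(P):
    P=np.array(P,float);v=cv2.fitLine(P.astype(np.float32),cv2.DIST_HUBER,0,.01,.01).ravel();return v
# restrict to foam
T1=[p for p in top if 120<p[1]<200];B1=[p for p in bot if 600<p[1]<690]
for P in(T1,B1):
    if len(P)>10:
        v=rl(P);print("edge yaw",-np.degrees(np.arctan(v[1]/v[0])),"x at mid",590-(v[3]+(870-v[2])*v[1]/v[0])/S,len(P))
tray=np.radians(-0.7)
for n in names:
    r=fit(n);bm=r["bm"]
    cnt=max(cv2.findContours(bm,0,2)[0],key=len)[:,0].astype(float)
    W=np.c_[590-cnt[:,1]/S,-20-cnt[:,0]/S]
    ex=np.array([np.cos(tray),np.sin(tray)]);ey=np.array([-np.sin(tray),np.cos(tray)])
    u=W@ex;v=W@ey
    mid=ex*(u.max()+u.min())/2+ey*(v.max()+v.min())/2
    um=(u.max()+u.min())/2
    k=abs(u-um)<11;vm=(v[k].max()+v[k].min())/2
    k2=abs(u-um)<2;vm2=(v[k2].max()+v[k2].min())/2
    print(n,"bbox",np.ptp(u),np.ptp(v),"bed mid",mid,"y pinch",vm-(mid@ey),vm2-(mid@ey),"width there",np.ptp(v[k]))
    D=cv2.distanceTransform(1-r["sm"],cv2.DIST_L2,5)
    ys,xs=np.nonzero(bm);bc=np.array([xs.mean(),ys.mean()])
    for e in np.arange(0,60,.5):
        if (D<=e).sum()>=bm.sum():break
    dm=(D<=e).astype(np.uint8);ys,xs=np.nonzero(dm);dc=np.array([xs.mean(),ys.mean()])
    N=520
    def crop(mk,c,ang=0,t=(0,0)):
        M=cv2.getRotationMatrix2D((float(c[0]),float(c[1])),ang,1);M[:,2]+=N/2-c+np.array(t)
        return cv2.warpAffine(mk.astype(np.float32),M,(N,N))
    E0=crop(bm,bc)
    iou=lambda p:(lambda R:np.minimum(R,E0).sum()/np.maximum(R,E0).sum())(crop(dm,dc,p[0],p[1:]))
    q=[f for f in r["fits"] if abs(f[1])<60][0][1]
    z=minimize(lambda p:-iou(p),[q,0,0],method="Nelder-Mead",options=dict(initial_simplex=[[q,0,0],[q+4,0,0],[q,6,0],[q,0,6]],xatol=.05,fatol=1e-4)).x
    M=cv2.getRotationMatrix2D((float(dc[0]),float(dc[1])),z[0],1);M[:,2]+=bc-dc+z[1:]
    Mi=cv2.invertAffineTransform(M)
    bp=mid+ey*(vm-mid@ey)
    pb=np.array([(-20-bp[1])*S,(590-bp[0])*S,1])
    ps=Mi@pb
    print("   iou",iou(z),"rot",z[0],"PICK xy",610-ps[1]/S,450-ps[0]/S,"yaw",-.7-z[0],"PLACE xy",bp, "dil",e/S)
E
python3 plan.py
```

```text
edge yaw -0.0 x at mid 552.5 143
edge yaw -0.36026558 x at mid 425.01477 145
short_wide med 8.528656847148008 bg 1.8900743311539472
short_wide bbox 67.27599078646097 55.912888770639924 bed mid [491.26126744 -93.57779325] y pinch 0.8291209453207244 1.4617099268805447 width there 54.25464687999849
   iou 0.9703054 rot 19.294633886953633 PICK xy 504.8948136615257 182.19109101847283 yaw -19.994633886953633 PLACE xy [491.27139681 -92.74873419] dil 5.875
long_slim med 9.744995907098842 bg 1.8991294334438353
long_slim bbox 103.39806117809104 49.77072114227795 bed mid [ 491.11544614 -190.90695529] y pinch 0.0 24.643014854245877 width there 49.77072114227795
   iou 0.9221114 rot -3.7212364214499702 PICK xy 475.9503856987505 78.26504627984173 yaw 3.02123642144997 PLACE xy [ 491.11544614 -190.90695529] dil 5.125
short_slim med 5.450836549862602 bg 1.4041709615046887
short_slim bbox 69.71777345664464 41.89255384393192 bed mid [ 489.81186403 -289.81161181] y pinch 1.6857301425206401 1.175077581959556 width there 38.52109355889047
   iou 0.8840584 rot 9.137746983482412 PICK xy 526.6259888030398 375.0800121890648 yaw -9.837746983482411 PLACE xy [ 489.8324586  -288.12600747] dil 5.75
long_wide med 8.548962851703726 bg 1.8172911613663265Traceback (most recent call last):
  File "plan.py", line 28, in <module>
    k2=abs(u-um)<2;vm2=(v[k2].max()+v[k2].min())/2
                        ~~~~~~~~~^^
    return umr_maximum(a, axis, None, out, keepdims, initial, where)
ValueError: zero-size array to reduction operation maximum which has no identity
```

```bash
sed -i 's/cv2.findContours(bm,0,2)/cv2.findContours(bm,0,1)/; s/radians(-0.7)/radians(-0.5)/; s/-.7-z/-.5-z/; s/150:700,c/90:720,c/; s/150+r\[/90+r[/g;s/120<p\[1\]<200/95<p[1]<200/;s/<690\]/<715]/' plan.py; python3 plan.py
```

```text
edge yaw -0.4797482 x at mid 425.24243 79
short_wide med 8.528656847148008 bg 1.8900743311539472
short_wide bbox 67.19815916176202 56.01006008002894 bed mid [491.25793052 -93.5912526 ] y pinch 0.8422421745622444 1.4726724611638247 width there 54.325575730904454
   iou 0.9703054 rot 19.294633886953633 PICK xy 504.88893889980403 182.19282105956813 yaw -19.794633886953633 PLACE xy [491.26528037 -92.74904249] dil 5.875
long_slim med 9.744995907098842 bg 1.8991294334438353
long_slim bbox 103.35733188397995 49.76555874343927 bed mid [ 491.11825545 -190.89784917] y pinch 0.0 0.006544901623783517 width there 49.76555874343927
   iou 0.9221114 rot -3.7212364214499702 PICK xy 475.9525980774116 78.27431553440113 yaw 3.2212364214499702 PLACE xy [ 491.11825545 -190.89784917] dil 5.125
short_slim med 5.450836549862602 bg 1.4041709615046887
short_slim bbox 69.65661292580529 41.995321720008405 bed mid [ 489.79403082 -289.8295682 ] y pinch 1.7041190539958393 1.1965023739027174 width there 38.58708361201673
   iou 0.8840584 rot 9.137746983482412 PICK xy 526.6028093856048 375.0842403801788 yaw -9.637746983482412 PLACE xy [ 489.80890187 -288.12551403] dil 5.75
long_wide med 8.548962851703726 bg 1.8172911613663265
long_wide bbox 105.33980265911157 63.48757136001416 bed mid [ 488.24641484 -386.96223739] y pinch 0.5872463165158592 0.5872463165158592 width there 62.313078726982496
   iou 0.92291254 rot -4.586517856490427 PICK xy 500.550873321769 281.291257383942 yaw 4.086517856490427 PLACE xy [ 488.25153947 -386.37501343] dil 5.75
```

```bash
cat > go.py <<'E'
import sys,numpy as np
from rig import sense
s=sense();p=s["eef_pos"];y=np.degrees(s["tcp_rot"][2])
print("t %.2f pos"%s["clock"],p.round(1),"yaw %.1f"%y,"F",s["contact_force"].round(1),"open %.3f = %.1fmm"%(s["opening"],s["opening"]*85.4), "q6 %.2f"%s["qpos"][5])
if len(sys.argv)>3:
    x,yy,z,w=map(float,sys.argv[1:5]);d=np.array([x-p[0],yy-p[1]]);dw=y-w
    for nm,a in(("now",y),("after spin",w)):
        c,sn=np.cos(np.radians(a)),np.sin(np.radians(a));print(nm,"tx %.4f ty %.4f"%((c*d[0]+sn*d[1])/1e3,(sn*d[0]-c*d[1])/1e3))
    print("tz %.4f spin %.1f"%((p[2]-z)/1e3,dw))
E
python3 -m inch '[{"spin":8,"tz":0.01,"gripper":0.075},{"spin":8,"tz":0.01,"gripper":0.075},{"spin":8,"tz":0.01,"gripper":0.075},{"spin":8,"tz":0.01,"gripper":0.075},{"spin":8,"tz":0.01,"gripper":0.075},{"tz":0.01,"gripper":0.075},{"tz":0.01,"gripper":0.075},{"tz":0,"gripper":0.075}]' 40
python3 go.py 504.9 182.2 110 -19.8
```

```text
t 0.75 pos [ 216.  -586.5  231.3] yaw 20.2 F [ 0.5 -0.1  0.3] open 1.002 = 85.6mm q6 -0.00
now tx 0.5368 ty -0.6215
after spin tx 0.0115 ty -0.8212
tz 0.1213 spin 40.0$[0]: bad value
```

```bash
python3 -m inch '[{"gripper":0.075,"tx":0,"ty":0,"tz":0.01,"spin":8},{"gripper":0.075,"tx":0,"ty":0,"tz":0.01,"spin":8},{"gripper":0.075,"tx":0,"ty":0,"tz":0.01,"spin":8},{"gripper":0.075,"tx":0,"ty":0,"tz":0.01,"spin":8},{"gripper":0.075,"tx":0,"ty":0,"tz":0.01,"spin":8},{"gripper":0.075,"tx":0,"ty":-0.03,"tz":0.01,"spin":0},{"gripper":0.075,"tx":0,"ty":-0.04,"tz":0.01,"spin":0},{"gripper":0.075,"tx":0,"ty":-0.04,"tz":0.01,"spin":0}]' 40
python3 go.py 504.9 182.2 110 -19.8
```

```text
clock: 1.55
eef_pos: [253.3, -482.0, 150.8]
tcp_rot: [-3.142, -0.0, -0.346]
contact_force: [0.7, -0.3, 0.2]
opening: 0.876
t 1.55 pos [ 253.3 -482.   150.8] yaw -19.8 F [ 0.7 -0.3  0.2] open 0.876 = 74.8mm q6 0.83
now tx 0.0112 ty -0.7102
after spin tx 0.0118 ty -0.7102
tz 0.0408 spin -0.0
```

```bash
python3 -m inch '[{"gripper":0.075,"tx":0,"ty":-0.045,"tz":0,"spin":0},{"gripper":0.075,"tx":0,"ty":-0.045,"tz":0,"spin":0},{"gripper":0.075,"tx":0,"ty":-0.045,"tz":0,"spin":0},{"gripper":0.075,"tx":0,"ty":-0.045,"tz":0,"spin":0},{"gripper":0.075,"tx":0,"ty":-0.045,"tz":0,"spin":0},{"gripper":0.075,"tx":0,"ty":-0.045,"tz":0,"spin":0},{"gripper":0.075,"tx":0,"ty":-0.045,"tz":0,"spin":0},{"gripper":0.075,"tx":0,"ty":-0.045,"tz":0,"spin":0}]'
python3 -m inch '[{"gripper":0.075,"tx":0,"ty":-0.045,"tz":0,"spin":0},{"gripper":0.075,"tx":0,"ty":-0.045,"tz":0,"spin":0},{"gripper":0.075,"tx":0,"ty":-0.045,"tz":0,"spin":0},{"gripper":0.075,"tx":0,"ty":-0.045,"tz":0,"spin":0},{"gripper":0.075,"tx":0.003,"ty":-0.045,"tz":0,"spin":0},{"gripper":0.075,"tx":0.003,"ty":-0.045,"tz":0,"spin":0},{"gripper":0.075,"tx":0.003,"ty":-0.045,"tz":0,"spin":0},{"gripper":0.075,"tx":0.003,"ty":-0.035,"tz":0,"spin":0}]'
python3 go.py 504.9 182.2 110 -19.8
```

```text
clock: 2.35
eef_pos: [375.6, -142.7, 151.7]
tcp_rot: [3.142, -0.001, -0.346]
contact_force: [1.4, 0.0, 0.8]
opening: 0.876
clock: 3.15
eef_pos: [505.7, 183.7, 151.5]
tcp_rot: [-3.141, -0.001, -0.344]
contact_force: [0.6, -0.6, 0.4]
opening: 0.875
t 3.15 pos [505.7 183.7 151.5] yaw -19.7 F [ 0.6 -0.6  0.4] open 0.875 = 74.7mm q6 2.26
now tx -0.0003 ty 0.0017
after spin tx -0.0003 ty 0.0017
tz 0.0415 spin 0.1
```

```bash
python3 -m inch '[{"gripper":0.07,"tx":0,"ty":0.002,"tz":0.02,"spin":0},{"gripper":0.07,"tx":0,"ty":0,"tz":0.02,"spin":0},{"gripper":0.07,"tx":0,"ty":0,"tz":0.02,"spin":0},{"gripper":0.07,"tx":0,"ty":0,"tz":0.015,"spin":0},{"gripper":0.07,"tx":0,"ty":0,"tz":0,"spin":0},{"gripper":0.07,"tx":0,"ty":0,"tz":0,"spin":0},{"gripper":0.07,"tx":0,"ty":0,"tz":0,"spin":0},{"gripper":0.07,"tx":0,"ty":0,"tz":0,"spin":0}]'
python3 - <<'E'
from rig import *
import cv2
f=grab_frame("side");i=f["pixels"][130:260,220:440];cv2.imwrite("pics/s1.png",cv2.resize(i,None,fx=3.5,fy=3.5,interpolation=3)[:,:,::-1])
f=grab_frame("top");i=f["pixels"][120:260,150:360];cv2.imwrite("pics/t1.png",cv2.resize(i,None,fx=3.5,fy=3.5,interpolation=3)[:,:,::-1])
E
python3 go.py 504.9 182.2 31 -19.8
```

```text
clock: 3.95
eef_pos: [504.8, 179.3, 77.3]
tcp_rot: [-3.141, -0.001, -0.345]
contact_force: [0.8, -0.3, 0.0]
opening: 0.818
t 4.05 pos [504.6 179.2  77. ] yaw -19.8 F [-0.2  0.1  0.2] open 0.820 = 70.1mm q6 2.25
now tx -0.0007 ty -0.0029
after spin tx -0.0007 ty -0.0029
tz 0.0460 spin 0.0
```

View pics/s1.png

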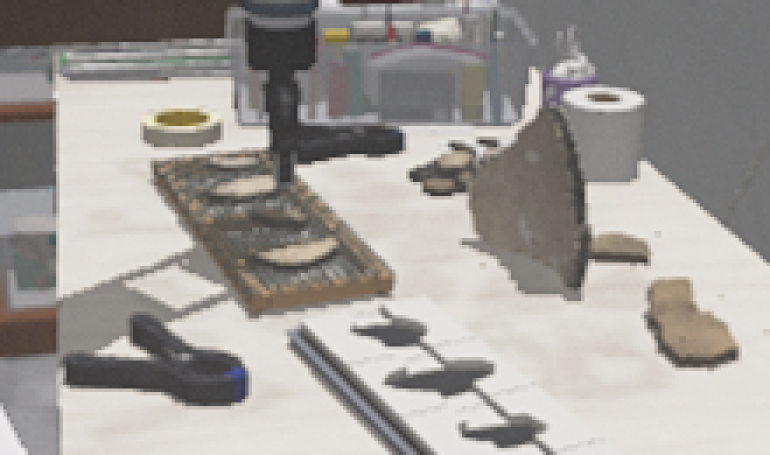

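View pics/t1.png

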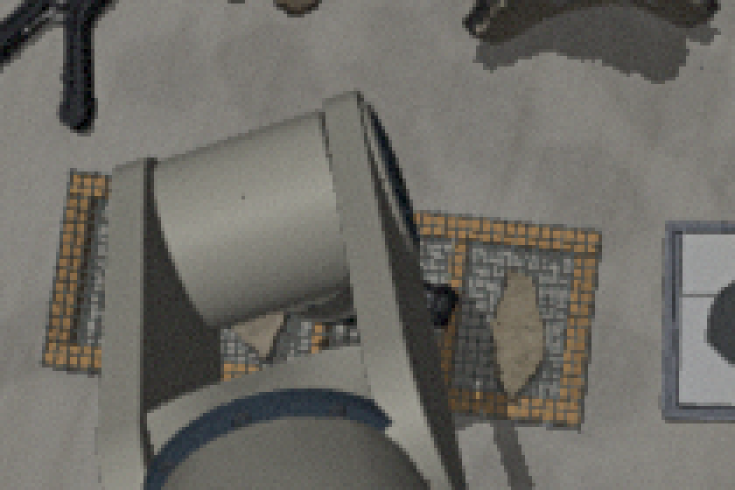

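```bash
python3 -m inch '[{"gripper":0.07,"tx":-0.001,"ty":-0.003,"tz":0.01,"spin":0},{"gripper":0.07,"tx":0,"ty":0,"tz":0.01,"spin":0},{"gripper":0.07,"tx":0,"ty":0,"tz":0.01,"spin":0},{"gripper":0.07,"tx":0,"ty":0,"tz":0.01,"spin":0},{"gripper":0.07,"tx":0,"ty":0,"tz":0.009,"spin":0},{"gripper":0.07,"tx":0,"ty":0,"tz":0,"spin":0},{"gripper":0.035,"tx":0,"ty":0,"tz":0,"spin":0},{"gripper":0.035,"tx":0,"ty":0,"tz":0,"spin":0}]' 30
python3 go.py 504.9 182.2 28 -19.8
python3 -m inch '[{"gripper":0.03,"tx":0,"ty":0,"tz":0,"spin":0},{"gripper":0.03,"tx":0,"ty":0,"tz":0,"spin":0},{"gripper":0.03,"tx":0,"ty":0,"tz":0,"spin":0},{"gripper":0.03,"tx":0,"ty":0,"tz":0,"spin":0},{"gripper":0.03,"tx":0,"ty":0,"tz":0,"spin":0},{"gripper":0.03,"tx":0,"ty":0,"tz":0,"spin":0},{"gripper":0.03,"tx":0,"ty":0,"tz":0,"spin":0},{"gripper":0.03,"tx":0,"ty":0,"tz":0,"spin":0}]' 30
python3 go.py
```

```text
clock: 4.85
eef_pos: [504.5, 182.4, 27.7]
tcp_rot: [-3.141, -0.0, -0.345]
contact_force: [-3.6, 2.3, 12.3]
opening: 0.505
t 4.85 pos [504.5 182.4  27.7] yaw -19.8 F [-3.6  2.3 12.3] open 0.505 = 43.2mm q6 2.26
now tx 0.0004 ty 0.0001
after spin tx 0.0004 ty 0.0001
tz -0.0003 spin 0.0
clock: 5.65
eef_pos: [504.5, 182.5, 27.8]
tcp_rot: [-3.141, -0.001, -0.345]
contact_force: [-1.3, 0.7, 7.0]
opening: 0.511
t 5.65 pos [504.5 182.5  27.8] yaw -19.8 F [-1.3  0.7  7. ] open 0.511 = 43.6mm q6 2.26
```

```bash
python3 -m inch '[{"gripper":0.03,"tx":0,"ty":0,"tz":-0.01,"spin":0},{"gripper":0.03,"tx":0,"ty":0,"tz":-0.02,"spin":0},{"gripper":0.03,"tx":0,"ty":0,"tz":-0.03,"spin":0},{"gripper":0.03,"tx":0,"ty":0,"tz":-0.015,"spin":0},{"gripper":0.03,"tx":0,"ty":0,"tz":0,"spin":-5},{"gripper":0.03,"tx":0,"ty":0,"tz":0,"spin":-7},{"gripper":0.03,"tx":0,"ty":0,"tz":0,"spin":-7},{"gripper":0.03,"tx":0,"ty":0,"tz":0,"spin":0}]' 30
python3 go.py 490.9 -92.7 100 -0.5
```

```text
clock: 6.45
eef_pos: [504.4, 182.3, 102.9]
tcp_rot: [-3.141, -0.001, -0.012]
contact_force: [0.2, -1.0, -0.4]
opening: 0.508
t 6.45 pos [504.4 182.3 102.9] yaw -0.7 F [ 0.2 -1.  -0.4] open 0.508 = 43.3mm q6 1.93
now tx -0.0102 ty 0.2751
after spin tx -0.0111 ty 0.2751
tz 0.0029 spin -0.2
```

```bash
python3 -m inch '[{"gripper":0.03,"tx":-0.002,"ty":0.03,"tz":0,"spin":0},{"gripper":0.03,"tx":-0.002,"ty":0.04,"tz":0,"spin":0},{"gripper":0.03,"tx":-0.002,"ty":0.045,"tz":0,"spin":0},{"gripper":0.03,"tx":-0.002,"ty":0.045,"tz":0,"spin":0},{"gripper":0.03,"tx":-0.002,"ty":0.045,"tz":0,"spin":0},{"gripper":0.03,"tx":0,"ty":0.04,"tz":0,"spin":0},{"gripper":0.03,"tx":0,"ty":0.03,"tz":0,"spin":0},{"gripper":0.03,"tx":0,"ty":0,"tz":0,"spin":0}]' 30
python3 - <<'E'
from rig import *
import cv2
f=grab_frame("side");i=f["pixels"][150:300,250:450];cv2.imwrite("pics/s2.png",cv2.resize(i,None,fx=3.8,fy=3.8,interpolation=3)[:,:,::-1])
f=grab_frame("top");i=f["pixels"][120:260,300:500];cv2.imwrite("pics/t2.png",cv2.resize(i,None,fx=3.5,fy=3.5,interpolation=3)[:,:,::-1])
E
python3 go.py 490.9 -92.7 50 -0.5
```

```text
clock: 7.25
eef_pos: [490.6, -95.7, 102.7]
tcp_rot: [3.141, -0.001, -0.021]
contact_force: [0.3, 0.4, -0.4]
opening: 0.509
t 7.35 pos [490.4 -93.  102.5] yaw -1.1 F [ 0.3  0.1 -0.7] open 0.506 = 43.2mm q6 1.40
now tx 0.0005 ty -0.0004
after spin tx 0.0005 ty -0.0003
tz 0.0525 spin -0.6
```

View pics/s2.png

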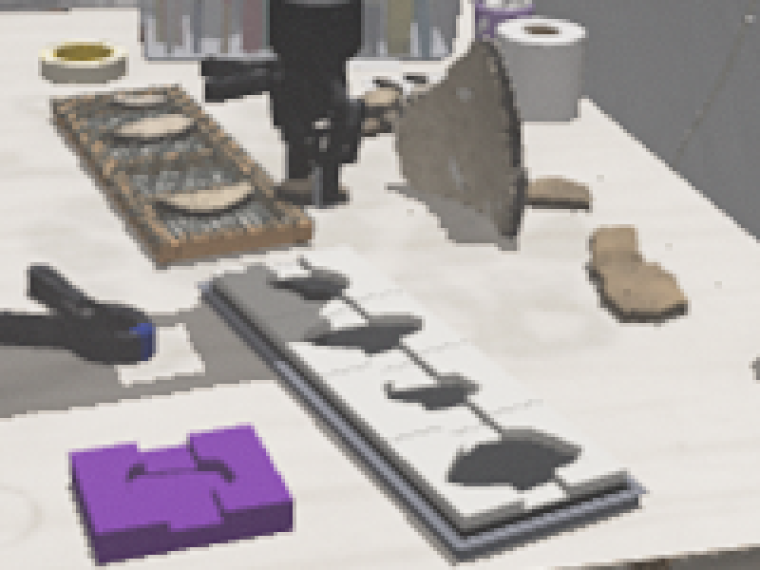

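View pics/t2.png

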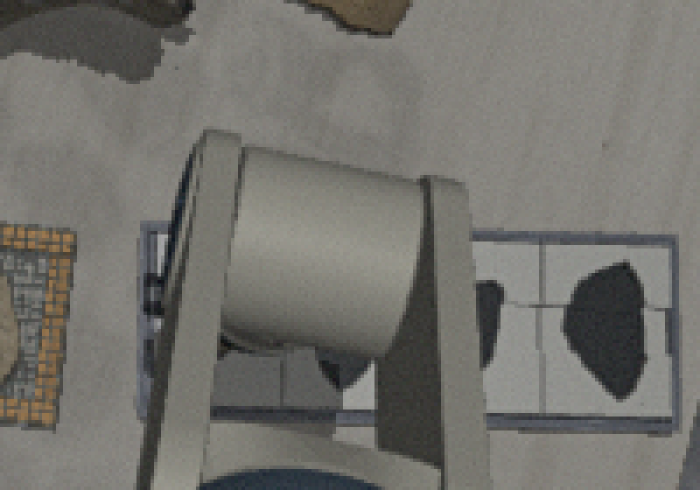

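```bash
python3 -m inch '[{"gripper":0.03,"tx":0.0005,"ty":0,"tz":0.02,"spin":-0.5},{"gripper":0.03,"tx":0,"ty":0,"tz":0.02,"spin":0},{"gripper":0.03,"tx":0,"ty":0,"tz":0.015,"spin":0},{"gripper":0.03,"tx":0,"ty":0,"tz":0.01,"spin":0},{"gripper":0.03,"tx":0,"ty":0,"tz":0,"spin":0},{"gripper":0.03,"tx":0,"ty":0,"tz":0,"spin":0},{"gripper":0.03,"tx":0,"ty":0,"tz":0,"spin":0},{"gripper":0.03,"tx":0,"ty":0,"tz":0,"spin":0}]' 30
python3 go.py 490.9 -92.7 18 -0.5
```

```text
clock: 8.15
eef_pos: [491.5, -92.6, 38.0]
tcp_rot: [3.141, -0.001, -0.005]
contact_force: [-0.0, -0.3, -0.9]
opening: 0.507
t 8.15 pos [491.5 -92.6  38. ] yaw -0.3 F [-0.  -0.3 -0.9] open 0.507 = 43.3mm q6 1.39
now tx -0.0006 ty 0.0001
after spin tx -0.0006 ty 0.0001
tz 0.0200 spin 0.2
```

```bash
python3 -m inch '[{"gripper":0.03,"tx":-0.0005,"ty":0,"tz":0.004,"spin":0},{"gripper":0.03,"tx":0,"ty":0,"tz":0.004,"spin":0},{"gripper":0.03,"tx":0,"ty":0,"tz":0.004,"spin":0},{"gripper":0.03,"tx":0,"ty":0,"tz":0.003,"spin":0},{"gripper":0.03,"tx":0,"ty":0,"tz":0.002,"spin":0},{"gripper":0.03,"tx":0,"ty":0,"tz":0,"spin":0},{"gripper":0.03,"tx":0,"ty":0,"tz":0,"spin":0},{"gripper":0.03,"tx":0,"ty":0,"tz":0,"spin":0}]' 30
python3 go.py 490.9 -92.7 18 -0.5
```

```text
clock: 8.95
eef_pos: [490.6, -92.6, 20.4]
tcp_rot: [3.142, -0.0, -0.005]
contact_force: [0.1, 0.2, -0.7]
opening: 0.505
t 8.95 pos [490.6 -92.6  20.4] yaw -0.3 F [ 0.1  0.2 -0.7] open 0.505 = 43.1mm q6 1.39
now tx 0.0003 ty 0.0001
after spin tx 0.0003 ty 0.0001
tz 0.0024 spin 0.2
```

```bash
python3 -m inch '[{"gripper":0.03,"tx":0,"ty":0,"tz":0.0015,"spin":0},{"gripper":0.03,"tx":0,"ty":0,"tz":0.001,"spin":0},{"gripper":0.03,"tx":0,"ty":0,"tz":0,"spin":0},{"gripper":0.046,"tx":0,"ty":0,"tz":0,"spin":0},{"gripper":0.05,"tx":0,"ty":0,"tz":0,"spin":0},{"gripper":0.055,"tx":0,"ty":0,"tz":0,"spin":0},{"gripper":0.06,"tx":0,"ty":0,"tz":0,"spin":0},{"gripper":0.06,"tx":0,"ty":0,"tz":0,"spin":0}]' 30
python3 go.py 
python3 -m inch '[{"gripper":0.07,"tx":0,"ty":0,"tz":-0.005,"spin":0},{"gripper":0.07,"tx":0,"ty":0,"tz":-0.01,"spin":0},{"gripper":0.07,"tx":0,"ty":0,"tz":-0.03,"spin":0},{"gripper":0.07,"tx":0,"ty":0,"tz":-0.04,"spin":0},{"gripper":0.07,"tx":0,"ty":-0.04,"tz":0,"spin":0},{"gripper":0.07,"tx":0,"ty":-0.045,"tz":0,"spin":0},{"gripper":0.07,"tx":0,"ty":-0.045,"tz":0,"spin":0},{"gripper":0.07,"tx":0,"ty":-0.045,"tz":0,"spin":0}]'
python3 go.py 476 78.3 100 3.2
```

```text
clock: 9.75
eef_pos: [490.4, -92.6, 17.7]
tcp_rot: [-3.142, 0.0, -0.005]
contact_force: [0.3, -0.4, -0.9]
opening: 0.703
t 9.75 pos [490.4 -92.6  17.7] yaw -0.3 F [ 0.3 -0.4 -0.9] open 0.703 = 60.0mm q6 1.39
clock: 10.55
eef_pos: [491.4, 84.0, 104.0]
tcp_rot: [-3.141, -0.001, -0.006]
contact_force: [0.8, -0.9, -0.0]
opening: 0.82
t 10.55 pos [491.4  84.  104. ] yaw -0.3 F [ 0.8 -0.9 -0. ] open 0.820 = 70.0mm q6 1.74
now tx -0.0154 ty 0.0058
after spin tx -0.0157 ty 0.0049
tz 0.0040 spin -3.5
```

```bash
python3 -m inch '[{"gripper":0.065,"tx":0,"ty":0,"tz":0,"spin":-3.5},{"gripper":0.065,"tx":-0.015,"ty":0.003,"tz":0.01,"spin":0},{"gripper":0.065,"tx":0,"ty":0,"tz":0.02,"spin":0},{"gripper":0.065,"tx":0,"ty":0,"tz":0.01,"spin":0},{"gripper":0.065,"tx":0,"ty":0,"tz":0,"spin":0},{"gripper":0.065,"tx":0,"ty":0,"tz":0,"spin":0},{"gripper":0.065,"tx":0,"ty":0,"tz":0,"spin":0},{"gripper":0.065,"tx":0,"ty":0,"tz":0,"spin":0}]'
cat > look.py <<'E'
from h import *
import sys
k=sys.argv[1]
f=grab_frame("top");np.save("t%s.npy"%k,f["pixels"])
c=rect(f["pixels"],25,560,420,-40,-440,8)
cv2.imwrite(f"pics/bt{k}.png",cv2.resize(np.clip(c.astype(float)*1.3,0,255).astype(np.uint8),(800,280),interpolation=3)[:,:,::-1])
f=grab_frame("side");i=f["pixels"][200:300,270:430];cv2.imwrite(f"pics/bs{k}.png",cv2.resize(i,None,fx=4.8,fy=4.8,interpolation=3)[:,:,::-1])
E
python3 look.py 1;python3 go.py 476 78.3 27 3.2
```

```text
clock: 11.35
eef_pos: [477.1, 78.6, 63.4]
tcp_rot: [-3.141, -0.001, 0.056]
contact_force: [-0.2, -0.4, 0.3]
opening: 0.763
t 11.45 pos [476.9  78.6  63.2] yaw 3.2 F [-0.3  0.3 -0.3] open 0.761 = 65.0mm q6 1.68
now tx -0.0009 ty 0.0003
after spin tx -0.0009 ty 0.0003
tz 0.0362 spin 0.0
```

View pics/bt1.png

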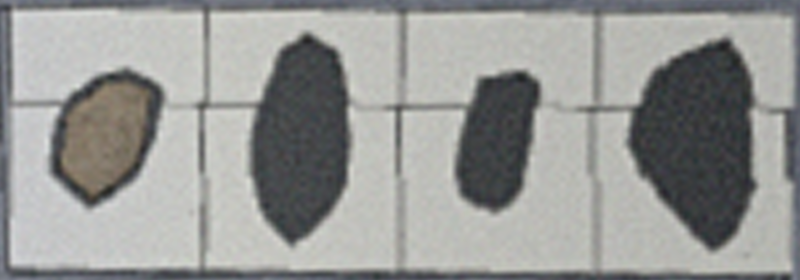

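View pics/bs1.png

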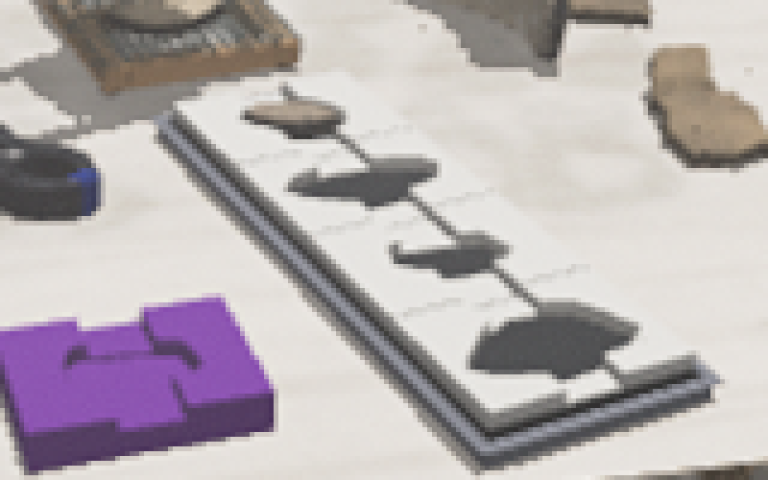

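```bash
python3 -m inch '[{"gripper":0.065,"tx":-0.001,"ty":0,"tz":0.01,"spin":0},{"gripper":0.065,"tx":0,"ty":0,"tz":0.01,"spin":0},{"gripper":0.065,"tx":0,"ty":0,"tz":0.01,"spin":0},{"gripper":0.065,"tx":0,"ty":0,"tz":0.005,"spin":0},{"gripper":0.065,"tx":0,"ty":0,"tz":0,"spin":0},{"gripper":0.065,"tx":0,"ty":0,"tz":0,"spin":0},{"gripper":0.03,"tx":0,"ty":0,"tz":0,"spin":0},{"gripper":0.03,"tx":0,"ty":0,"tz":0,"spin":0}]' 30
python3 -m inch '[{"gripper":0.03,"tx":0,"ty":0,"tz":0,"spin":0},{"gripper":0.03,"tx":0,"ty":0,"tz":0,"spin":0},{"gripper":0.03,"tx":0,"ty":0,"tz":0,"spin":0},{"gripper":0.03,"tx":0,"ty":0,"tz":0,"spin":0},{"gripper":0.03,"tx":0,"ty":0,"tz":-0.005,"spin":0},{"gripper":0.03,"tx":0,"ty":0,"tz":-0.02,"spin":0},{"gripper":0.03,"tx":0,"ty":0,"tz":-0.03,"spin":0},{"gripper":0.03,"tx":0,"ty":0,"tz":-0.02,"spin":3.7}]' 30
python3 go.py 491 -191 100 -0.5
```

```text
clock: 12.25
eef_pos: [475.9, 78.7, 28.3]
tcp_rot: [-3.141, -0.001, 0.056]
contact_force: [-3.0, 1.2, 9.7]
opening: 0.47
clock: 13.05
eef_pos: [475.8, 78.6, 104.5]
tcp_rot: [-3.141, -0.001, -0.009]
contact_force: [0.3, 1.2, -1.0]
opening: 0.465
t 13.05 pos [475.8  78.6 104.5] yaw -0.5 F [ 0.3  1.2 -1. ] open 0.465 = 39.7mm q6 1.74
now tx 0.0176 ty 0.2694
after spin tx 0.0175 ty 0.2694
tz 0.0045 spin -0.0
```

```bash
python3 -m inch '[{"gripper":0.03,"tx":0.0025,"ty":0.03,"tz":0,"spin":0},{"gripper":0.03,"tx":0.0025,"ty":0.04,"tz":0,"spin":0},{"gripper":0.03,"tx":0.0025,"ty":0.045,"tz":0,"spin":0},{"gripper":0.03,"tx":0.0025,"ty":0.045,"tz":0,"spin":0},{"gripper":0.03,"tx":0.0025,"ty":0.045,"tz":0,"spin":0},{"gripper":0.03,"tx":0.0025,"ty":0.04,"tz":0,"spin":0},{"gripper":0.03,"tx":0,"ty":0.025,"tz":0,"spin":0},{"gripper":0.03,"tx":0,"ty":0,"tz":0,"spin":0}]' 30
python3 -m inch '[{"gripper":0.03,"tx":0,"ty":0,"tz":0.02,"spin":0},{"gripper":0.03,"tx":0,"ty":0,"tz":0.02,"spin":0},{"gripper":0.03,"tx":0,"ty":0,"tz":0.015,"spin":0},{"gripper":0.03,"tx":0,"ty":0,"tz":0.01,"spin":0},{"gripper":0.03,"tx":0,"ty":0,"tz":0,"spin":0},{"gripper":0.03,"tx":0,"ty":0,"tz":0,"spin":0},{"gripper":0.03,"tx":0,"ty":0,"tz":0,"spin":0},{"gripper":0.03,"tx":0,"ty":0,"tz":0,"spin":0}]' 30
python3 go.py 490.8 -191.1 18.5 -0.5
```

```text
clock: 13.85
eef_pos: [488.4, -194.5, 103.1]
tcp_rot: [3.141, -0.001, -0.012]
contact_force: [0.8, 0.1, -0.6]
opening: 0.465
clock: 14.65
eef_pos: [488.8, -191.7, 38.5]
tcp_rot: [3.141, -0.001, -0.008]
contact_force: [-0.0, -0.1, -1.1]
opening: 0.467
t 14.65 pos [ 488.8 -191.7   38.5] yaw -0.5 F [-0.  -0.1 -1.1] open 0.467 = 39.9mm q6 1.20
now tx 0.0020 ty -0.0006
after spin tx 0.0020 ty -0.0006
tz 0.0200 spin 0.0
```

```bash
python3 -m inch '[{"gripper":0.03,"tx":0.002,"ty":-0.0005,"tz":0,"spin":0},{"gripper":0.03,"tx":0,"ty":0,"tz":0,"spin":0},{"gripper":0.03,"tx":0,"ty":0,"tz":0.004,"spin":0},{"gripper":0.03,"tx":0,"ty":0,"tz":0.005,"spin":0},{"gripper":0.03,"tx":0,"ty":0,"tz":0.005,"spin":0},{"gripper":0.03,"tx":0,"ty":0,"tz":0.003,"spin":0},{"gripper":0.03,"tx":0,"ty":0,"tz":0,"spin":0},{"gripper":0.03,"tx":0,"ty":0,"tz":0,"spin":0}]' 30
python3 go.py 490.8 -191.1 18 -0.5
```

```text
clock: 15.45
eef_pos: [490.1, -191.1, 20.6]
tcp_rot: [-3.141, 0.0, -0.008]
contact_force: [0.4, 0.7, -0.3]
opening: 0.469
t 15.45 pos [ 490.1 -191.1   20.6] yaw -0.5 F [ 0.4  0.7 -0.3] open 0.469 = 40.0mm q6 1.20
now tx 0.0007 ty 0.0000
after spin tx 0.0007 ty 0.0000
tz 0.0026 spin 0.0
```

Next: lower, release, rise, then go towards the short slim sherd.

```bash
python3 -m inch '[{"gripper":0.03,"tx":0.0005,"ty":0,"tz":0.0015,"spin":0},{"gripper":0.03,"tx":0,"ty":0,"tz":0.001,"spin":0},{"gripper":0.03,"tx":0,"ty":0,"tz":0,"spin":0},{"gripper":0.042,"tx":0,"ty":0,"tz":0,"spin":0},{"gripper":0.046,"tx":0,"ty":0,"tz":0,"spin":0},{"gripper":0.05,"tx":0,"ty":0,"tz":0,"spin":0},{"gripper":0.055,"tx":0,"ty":0,"tz":0,"spin":0},{"gripper":0.06,"tx":0,"ty":0,"tz":0,"spin":0}]' 30
python3 go.py
python3 -m inch '[{"gripper":0.06,"tx":0,"ty":0,"tz":-0.005,"spin":0},{"gripper":0.06,"tx":0,"ty":0,"tz":-0.01,"spin":0},{"gripper":0.06,"tx":0,"ty":0,"tz":-0.03,"spin":0},{"gripper":0.06,"tx":0,"ty":0,"tz":-0.04,"spin":0},{"gripper":0.06,"tx":0,"ty":-0.04,"tz":0,"spin":0},{"gripper":0.06,"tx":0,"ty":-0.05,"tz":0,"spin":0},{"gripper":0.06,"tx":0,"ty":-0.05,"tz":0,"spin":0},{"gripper":0.06,"tx":0,"ty":-0.05,"tz":0,"spin":0}]'
python3 -m inch '[{"gripper":0.06,"tx":0.004,"ty":-0.05,"tz":0,"spin":0},{"gripper":0.06,"tx":0.004,"ty":-0.05,"tz":0,"spin":0},{"gripper":0.06,"tx":0.004,"ty":-0.05,"tz":0,"spin":0},{"gripper":0.06,"tx":0.004,"ty":-0.05,"tz":0,"spin":0},{"gripper":0.06,"tx":0.004,"ty":-0.05,"tz":0,"spin":0},{"gripper":0.06,"tx":0.004,"ty":-0.05,"tz":0,"spin":0},{"gripper":0.06,"tx":0.004,"ty":-0.05,"tz":0,"spin":0},{"gripper":0.06,"tx":0,"ty":-0.02,"tz":0,"spin":8}]'
python3 go.py 526.6 375 60 -9.6
```

```text
clock: 16.25
eef_pos: [490.7, -191.1, 18.3]
tcp_rot: [-3.142, 0.0, -0.008]
contact_force: [0.2, -0.5, 0.6]
opening: 0.704
t 16.25 pos [ 490.7 -191.1   18.3] yaw -0.5 F [ 0.2 -0.5  0.6] open 0.704 = 60.1mm q6 1.21
clock: 17.05
eef_pos: [492.4, 0.5, 104.4]
tcp_rot: [-3.142, -0.002, -0.009]
contact_force: [1.2, -0.2, -0.4]
opening: 0.703
clock: 17.85
eef_pos: [523.9, 372.2, 104.6]
tcp_rot: [-3.139, -0.002, -0.147]
contact_force: [0.1, -0.4, -0.2]
opening: 0.707
t 17.85 pos [523.9 372.2 104.6] yaw -8.4 F [ 0.1 -0.4 -0.2] open 0.707 = 60.4mm q6 2.33
now tx 0.0023 ty -0.0031
after spin tx 0.0022 ty -0.0032
tz 0.0446 spin 1.2
```

```bash
python3 -m inch '[{"gripper":0.055,"tx":0.002,"ty":0,"tz":0,"spin":1.2},{"gripper":0.055,"tx":0,"ty":0,"tz":0.01,"spin":0},{"gripper":0.055,"tx":0,"ty":0,"tz":0.02,"spin":0},{"gripper":0.055,"tx":0,"ty":0,"tz":0.01,"spin":0},{"gripper":0.055,"tx":0,"ty":0,"tz":0,"spin":0},{"gripper":0.055,"tx":0,"ty":0,"tz":0,"spin":0},{"gripper":0.055,"tx":0,"ty":0,"tz":0,"spin":0},{"gripper":0.055,"tx":0,"ty":0,"tz":0,"spin":0}]'
python3 look.py 2;python3 go.py 526.6 375 27.5 -9.6
```

```text
clock: 18.65
eef_pos: [525.9, 367.4, 64.1]
tcp_rot: [-3.141, -0.001, -0.169]
contact_force: [0.3, -0.1, -0.3]
opening: 0.643
t 18.75 pos [525.6 367.4  63.9] yaw -9.7 F [ 0.1 -0.3 -0.5] open 0.644 = 55.0mm q6 2.35
now tx -0.0003 ty -0.0076
after spin tx -0.0003 ty -0.0076
tz 0.0364 spin -0.1
```

View pics/bt2.png

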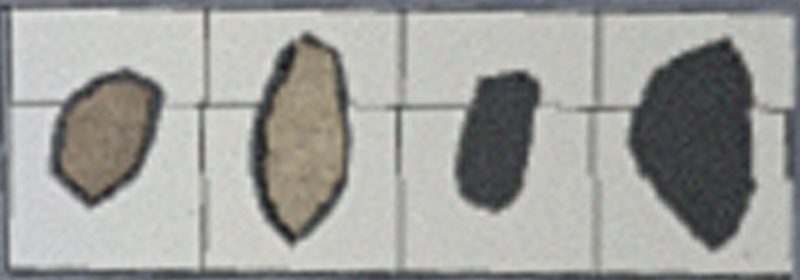

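View pics/bs2.png

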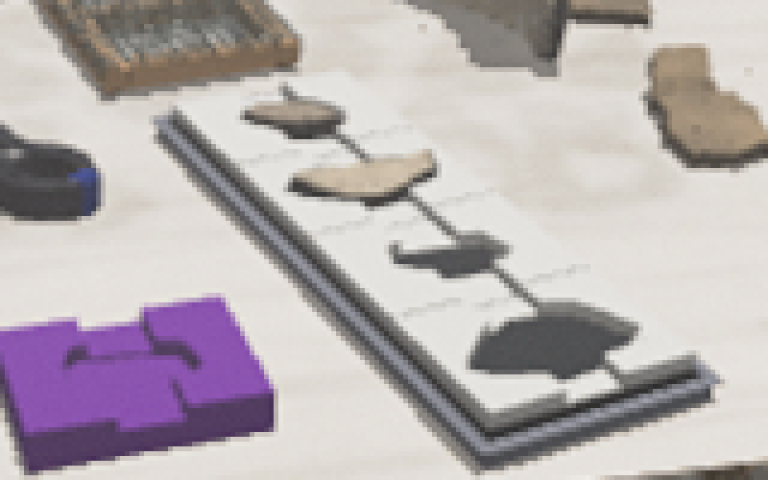

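```bash
python3 -m inch '[{"gripper":0.055,"tx":0,"ty":-0.007,"tz":0,"spin":0},{"gripper":0.055,"tx":0,"ty":0,"tz":0.01,"spin":0},{"gripper":0.055,"tx":0,"ty":0,"tz":0.01,"spin":0},{"gripper":0.055,"tx":0,"ty":0,"tz":0.01,"spin":0},{"gripper":0.055,"tx":0,"ty":0,"tz":0.005,"spin":0},{"gripper":0.055,"tx":0,"ty":0,"tz":0,"spin":0},{"gripper":0.055,"tx":0,"ty":0,"tz":0,"spin":0},{"gripper":0.055,"tx":0,"ty":0,"tz":0,"spin":0}]' 30
python3 - <<'E'
from rig import *
import cv2
f=grab_frame("side");i=f["pixels"][140:240,220:380];cv2.imwrite("pics/s3.png",cv2.resize(i,None,fx=4.8,fy=4.8,interpolation=3)[:,:,::-1])
E
python3 go.py 526.6 375 29 -9.6
```

```text
clock: 19.55
eef_pos: [526.8, 374.3, 28.6]
tcp_rot: [-3.141, -0.0, -0.169]
contact_force: [-0.1, 0.4, -0.4]
opening: 0.647
t 19.60 pos [526.8 374.3  28.7] yaw -9.7 F [-0.4 -0.4 -1. ] open 0.643 = 54.9mm q6 2.36
now tx -0.0003 ty -0.0006
after spin tx -0.0003 ty -0.0006
tz -0.0003 spin -0.1
```

View pics/s3.png

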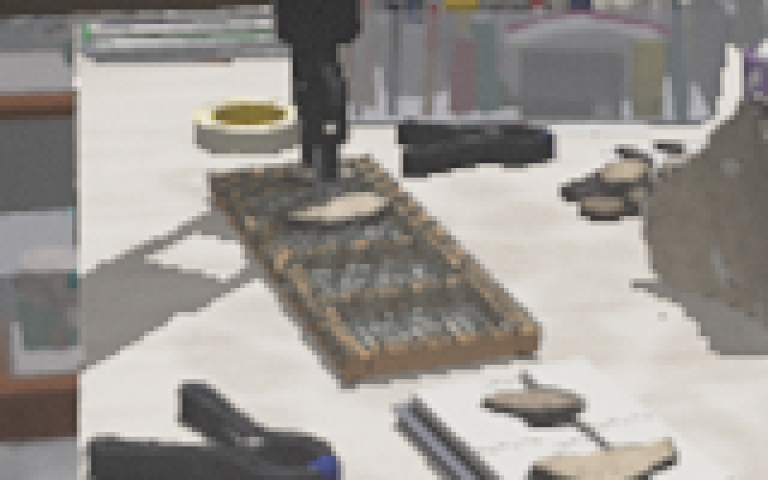

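```bash
python3 - <<'E'
from reg import *
mid=np.array([489.7,-289.6])
cnt=max(cv2.findContours(o[2][1],0,1)[0],key=len)[:,0].astype(float)
W=np.c_[590-cnt[:,1]/S,-20-cnt[:,0]/S]-mid
for a in(-.5,-5,-9.2,-12,-14):
    t=np.radians(a);ex=np.array([np.cos(t),np.sin(t)]);ey=np.array([-np.sin(t),np.cos(t)])
    u=W@ex;v=W@ey;k=abs(u)<11;vm=(v[k].max()+v[k].min())/2
    l=[];
    for sg in(1,-1):
        kk=k&(v*sg>0);l.append(np.degrees(np.polyfit(u[kk],v[kk],1)[0]))
    print(a,"width",np.ptp(v[k]),"mid off",vm,"target",mid+ey*vm,"side slopes",l)
E
```

```text
-0.5 width 38.58708361201671 mid off 1.4753801632945933 target [ 489.71287496 -288.12467601] side slopes [np.float64(-11.951006316402097), np.float64(-8.077556180651628)]
-5 width 37.32004551728035 mid off 1.3088038632942922 target [ 489.81406977 -288.29617653] side slopes [np.float64(-7.665587593372915), np.float64(-4.027811721527257)]
-9.2 width 36.18519598958541 mid off 0.8844507449843704 target [ 489.84140704 -288.72692659] side slopes [np.float64(-3.647906316784699), np.float64(-0.35885359639799547)]
-12 width 35.74844556680015 mid off 0.8128721924683262 target [ 489.86900563 -288.80489102] side slopes [np.float64(-1.001677855420075), np.float64(2.02658446860928)]
-14 width 35.951641806571814 mid off 0.6879284032574731 target [ 489.86642494 -288.93250601] side slopes [np.float64(0.9395633775678942), np.float64(3.7261399680694294)]
```

```bash
python3 -m inch '[{"gripper":0.055,"tx":0,"ty":0,"tz":0,"spin":4.4},{"gripper":0.055,"tx":0,"ty":0,"tz":0,"spin":4.4},{"gripper":0.055,"tx":0,"ty":0,"tz":0,"spin":0},{"gripper":0.04,"tx":0,"ty":0,"tz":0,"spin":0},{"gripper":0.03,"tx":0,"ty":0,"tz":0,"spin":0},{"gripper":0.02,"tx":0,"ty":0,"tz":0,"spin":0},{"gripper":0.02,"tx":0,"ty":0,"tz":0,"spin":0},{"gripper":0.02,"tx":0,"ty":0,"tz":0,"spin":0}]' 30
python3 go.py
python3 -m inch '[{"gripper":0.02,"tx":0,"ty":0,"tz":0,"spin":0},{"gripper":0.02,"tx":0,"ty":0,"tz":0,"spin":0},{"gripper":0.02,"tx":0,"ty":0,"tz":-0.005,"spin":0},{"gripper":0.02,"tx":0,"ty":0,"tz":-0.02,"spin":0},{"gripper":0.02,"tx":0,"ty":0,"tz":-0.03,"spin":0},{"gripper":0.02,"tx":0,"ty":0,"tz":-0.02,"spin":-3},{"gripper":0.02,"tx":0,"ty":0,"tz":0,"spin":-6},{"gripper":0.02,"tx":0,"ty":0,"tz":0,"spin":0}]' 30
python3 go.py 489.8 -288.8 100 -9.5
```

```text
clock: 20.4
eef_pos: [526.6, 374.1, 28.7]
tcp_rot: [-3.142, -0.0, -0.322]
contact_force: [-0.3, -2.3, 6.2]
opening: 0.31
t 20.40 pos [526.6 374.1  28.7] yaw -18.5 F [-0.3 -2.3  6.2] open 0.310 = 26.5mm q6 2.51
clock: 21.2
eef_pos: [526.9, 374.5, 104.2]
tcp_rot: [-3.14, -0.001, -0.164]
contact_force: [0.7, -0.6, 0.1]
opening: 0.304
t 21.20 pos [526.9 374.5 104.2] yaw -9.4 F [ 0.7 -0.6  0.1] open 0.304 = 25.9mm q6 2.35
now tx 0.0715 ty 0.6604
after spin tx 0.0729 ty 0.6603
tz 0.0042 spin 0.1
```

```bash
python3 -m inch '[{"gripper":0.02,"tx":0.005,"ty":0.03,"tz":0,"spin":0},{"gripper":0.02,"tx":0.005,"ty":0.04,"tz":0,"spin":0},{"gripper":0.02,"tx":0.005,"ty":0.045,"tz":0,"spin":0},{"gripper":0.02,"tx":0.005,"ty":0.045,"tz":0,"spin":0},{"gripper":0.02,"tx":0.005,"ty":0.045,"tz":0,"spin":0},{"gripper":0.02,"tx":0.005,"ty":0.045,"tz":0,"spin":0},{"gripper":0.02,"tx":0.005,"ty":0.045,"tz":0,"spin":0},{"gripper":0.02,"tx":0.005,"ty":0.045,"tz":0,"spin":0}]' 30
python3 -m inch '[{"gripper":0.02,"tx":0.005,"ty":0.045,"tz":0,"spin":0},{"gripper":0.02,"tx":0.005,"ty":0.045,"tz":0,"spin":0},{"gripper":0.02,"tx":0.005,"ty":0.045,"tz":0,"spin":0},{"gripper":0.02,"tx":0.005,"ty":0.045,"tz":0,"spin":0},{"gripper":0.02,"tx":0.005,"ty":0.045,"tz":0,"spin":0},{"gripper":0.02,"tx":0.005,"ty":0.045,"tz":0,"spin":0},{"gripper":0.02,"tx":0.001,"ty":0.03,"tz":0,"spin":0},{"gripper":0.02,"tx":0,"ty":0.015,"tz":0,"spin":0}]' 30
python3 -m inch '[{"gripper":0.02,"tx":0,"ty":0,"tz":0.01,"spin":0},{"gripper":0.02,"tx":0,"ty":0,"tz":0.02,"spin":0},{"gripper":0.02,"tx":0,"ty":0,"tz":0.02,"spin":0},{"gripper":0.02,"tx":0,"ty":0,"tz":0.01,"spin":0},{"gripper":0.02,"tx":0,"ty":0,"tz":0,"spin":0},{"gripper":0.02,"tx":0,"ty":0,"tz":0,"spin":0},{"gripper":0.02,"tx":0,"ty":0,"tz":0,"spin":0},{"gripper":0.02,"tx":0,"ty":0,"tz":0,"spin":0}]' 30
python3 go.py 489.8 -288.8 18.7 -9.5
python3 look.py 3
```

```text
clock: 22.0
eef_pos: [509.2, 30.5, 102.9]
tcp_rot: [3.141, 0.001, -0.168]
contact_force: [0.9, -0.3, -0.8]
opening: 0.3
clock: 22.8
eef_pos: [487.9, -285.9, 102.8]
tcp_rot: [3.142, 0.0, -0.17]
contact_force: [1.8, 0.9, 0.7]
opening: 0.307
clock: 23.6
eef_pos: [489.2, -283.7, 44.1]
tcp_rot: [3.141, -0.001, -0.166]
contact_force: [0.0, -0.1, -0.5]
opening: 0.305
t 23.60 pos [ 489.2 -283.7   44.1] yaw -9.5 F [ 0.  -0.1 -0.5] open 0.305 = 26.0mm q6 1.21
now tx 0.0014 ty 0.0049
after spin tx 0.0014 ty 0.0049
tz 0.0254 spin 0.0
```

View pics/bs3.png

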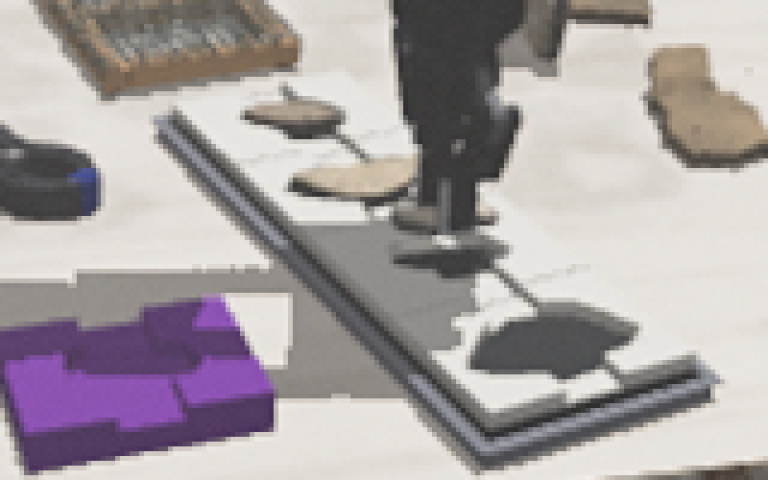

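View pics/bt3.png

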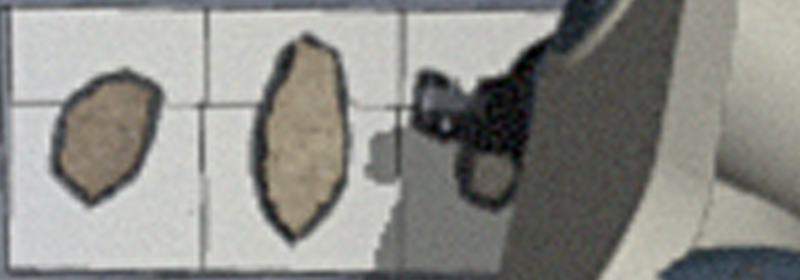

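```bash
python3 -m inch '[{"gripper":0.02,"tx":0.001,"ty":0.005,"tz":0,"spin":0},{"gripper":0.02,"tx":0,"ty":0,"tz":0.005,"spin":0},{"gripper":0.02,"tx":0,"ty":0,"tz":0.006,"spin":0},{"gripper":0.02,"tx":0,"ty":0,"tz":0.005,"spin":0},{"gripper":0.02,"tx":0,"ty":0,"tz":0.004,"spin":0},{"gripper":0.02,"tx":0,"ty":0,"tz":0.003,"spin":0},{"gripper":0.02,"tx":0,"ty":0,"tz":0,"spin":0},{"gripper":0.02,"tx":0,"ty":0,"tz":0,"spin":0}]' 30
python3 go.py 489.8 -288.8 18.7 -9.5
```

```text
clock: 24.5
eef_pos: [488.8, -288.7, 20.2]
tcp_rot: [-3.142, 0.0, -0.166]
contact_force: [-0.1, -0.3, -0.4]
opening: 0.302
t 24.50 pos [ 488.8 -288.7   20.2] yaw -9.5 F [-0.1 -0.3 -0.4] open 0.302 = 25.8mm q6 1.20
now tx 0.0010 ty -0.0000
after spin tx 0.0010 ty -0.0000
tz 0.0015 spin 0.0
```

```bash
python3 -m inch '[{"gripper":0.02,"tx":0.001,"ty":0,"tz":0,"spin":0},{"gripper":0.02,"tx":0,"ty":0,"tz":0.0015,"spin":0},{"gripper":0.02,"tx":0,"ty":0,"tz":0,"spin":0},{"gripper":0.029,"tx":0,"ty":0,"tz":0,"spin":0},{"gripper":0.032,"tx":0,"ty":0,"tz":0,"spin":0},{"gripper":0.036,"tx":0,"ty":0,"tz":0,"spin":0},{"gripper":0.038,"tx":0,"ty":0,"tz":0,"spin":0},{"gripper":0.038,"tx":0,"ty":0,"tz":0,"spin":0}]' 30
python3 go.py
python3 -m inch '[{"gripper":0.038,"tx":0,"ty":0,"tz":-0.005,"spin":0},{"gripper":0.038,"tx":0,"ty":0,"tz":-0.01,"spin":0},{"gripper":0.045,"tx":0,"ty":0,"tz":-0.03,"spin":0},{"gripper":0.06,"tx":0,"ty":0,"tz":-0.04,"spin":0},{"gripper":0.075,"tx":0,"ty":-0.04,"tz":0,"spin":-7},{"gripper":0.08,"tx":0,"ty":-0.05,"tz":0,"spin":-7},{"gripper":0.08,"tx":0,"ty":-0.05,"tz":0,"spin":0},{"gripper":0.08,"tx":0,"ty":-0.05,"tz":0,"spin":0}]'
python3 go.py 500.6 279.5 100 4.1
```

```text
clock: 25.3
eef_pos: [489.7, -288.9, 18.8]
tcp_rot: [-3.142, 0.0, -0.166]
contact_force: [0.2, 0.8, -0.7]
opening: 0.444
t 25.30 pos [ 489.7 -288.9   18.8] yaw -9.5 F [ 0.2  0.8 -0.7] open 0.444 = 37.9mm q6 1.20
clock: 26.1
eef_pos: [490.7, -98.3, 104.9]
tcp_rot: [3.141, -0.001, 0.078]
contact_force: [1.4, -0.3, 0.6]
opening: 0.937
t 26.10 pos [490.7 -98.3 104.9] yaw 4.5 F [ 1.4 -0.3  0.6] open 0.937 = 80.0mm q6 1.29
now tx 0.0394 ty -0.3758
after spin tx 0.0369 ty -0.3761
tz 0.0049 spin 0.4
```

```bash
python3 look.py 4; python3 - <<'E'
from reg import *
mid=np.array([488.5,-387.1])
cnt=max(cv2.findContours(o[3][1],0,1)[0],key=len)[:,0].astype(float)
W=np.c_[590-cnt[:,1]/S,-20-cnt[:,0]/S]-mid
for a in(-6,-.5,4):
    t=np.radians(a);ex=np.array([np.cos(t),np.sin(t)]);ey=np.array([-np.sin(t),np.cos(t)])
    u=W@ex;v=W@ey;k=abs(u)<11;vm=(v[k].max()+v[k].min())/2
    l=[]
    for sg in(1,-1):
        kk=k&(v*sg>0);l.append(np.degrees(np.polyfit(u[kk],v[kk],1)[0]))
    print(a,"width",np.ptp(v[k]),"mid off",vm,"target",mid+ey*vm,"slopes",l)
im2=np.load("t4.npy");c=rect(im2,36,570,430,340,220,6);cv2.imwrite("pics/lw4.png",c[:,:,::-1])
E
```

```text
-6 width 63.489605620016874 mid off 0.2965691789078715 target [ 488.53099992 -386.80505546] slopes [np.float64(6.928773809159032), np.float64(5.877377090859307)]
-0.5 width 62.31307872698247 mid off 0.7227907603469532 target [ 488.50630746 -386.37723676] slopes [np.float64(8.10202236182968), np.float64(1.1672651875072548)]
4 width 62.45409690690968 mid off 0.6848794948088344 target [ 488.45222522 -386.41678884] slopes [np.float64(8.530668445114678), np.float64(-2.016225116325006)]
```

View pics/bt4.png

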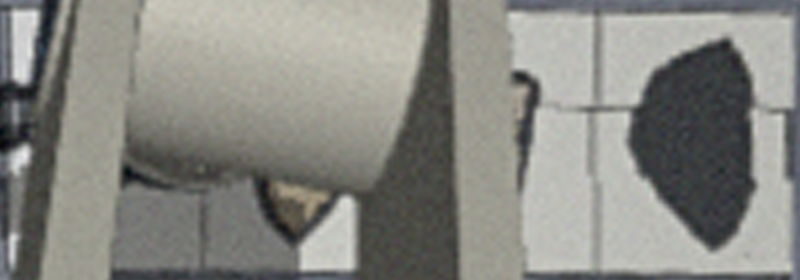

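View pics/bs4.png

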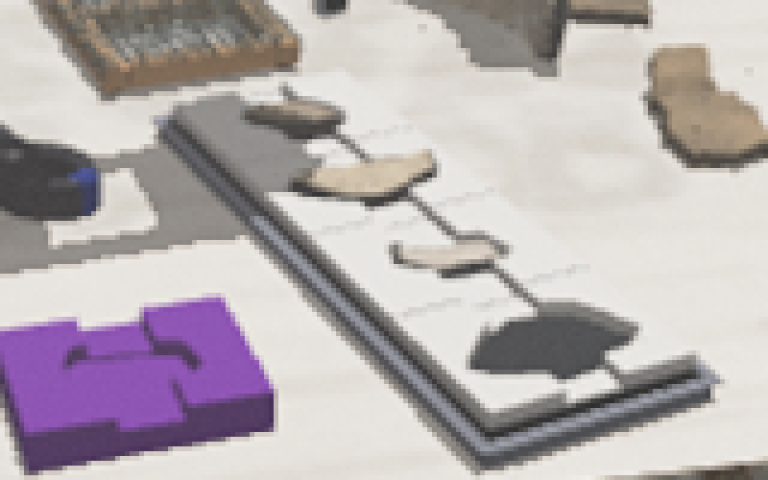

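View pics/lw4.png

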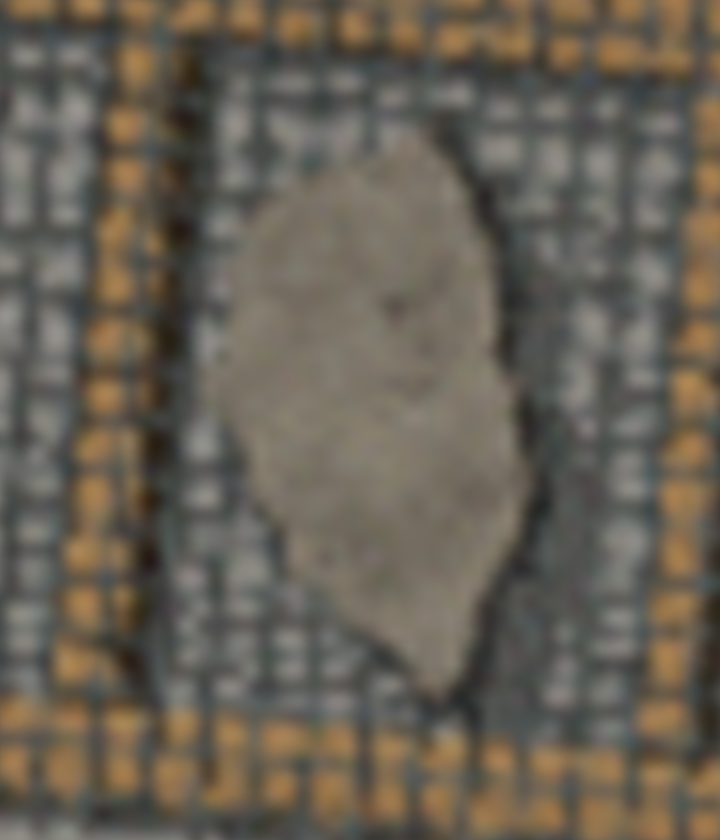

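```bash
python3 -m inch '[{"gripper":0.08,"tx":0.005,"ty":-0.045,"tz":0,"spin":0.4},{"gripper":0.08,"tx":0.005,"ty":-0.05,"tz":0,"spin":0},{"gripper":0.08,"tx":0.005,"ty":-0.05,"tz":0,"spin":0},{"gripper":0.08,"tx":0.005,"ty":-0.05,"tz":0,"spin":0},{"gripper":0.08,"tx":0.005,"ty":-0.05,"tz":0,"spin":0},{"gripper":0.08,"tx":0.005,"ty":-0.05,"tz":0,"spin":0},{"gripper":0.08,"tx":0.005,"ty":-0.045,"tz":0,"spin":0},{"gripper":0.08,"tx":0.002,"ty":-0.03,"tz":0,"spin":0}]'
python3 -m inch '[{"gripper":0.08,"tx":0,"ty":0,"tz":0.01,"spin":0},{"gripper":0.08,"tx":0,"ty":0,"tz":0.02,"spin":0},{"gripper":0.08,"tx":0,"ty":0,"tz":0.01,"spin":0},{"gripper":0.08,"tx":0,"ty":0,"tz":0,"spin":0},{"gripper":0.08,"tx":0,"ty":0,"tz":0,"spin":0},{"gripper":0.08,"tx":0,"ty":0,"tz":0,"spin":0},{"gripper":0.08,"tx":0,"ty":0,"tz":0,"spin":0},{"gripper":0.08,"tx":0,"ty":0,"tz":0,"spin":0}]'
python3 look.py 5
python3 go.py 500.6 279 27 4.1
```

```text
clock: 27.0
eef_pos: [501.5, 273.6, 104.8]
tcp_rot: [-3.141, -0.002, 0.073]
contact_force: [0.5, -0.3, 0.1]
opening: 0.934
clock: 27.8
eef_pos: [501.0, 270.7, 64.4]
tcp_rot: [-3.141, -0.001, 0.072]
contact_force: [0.2, -0.2, -0.1]
opening: 0.939
t 27.90 pos [500.8 270.8  64.1] yaw 4.1 F [ 0.7  0.6 -0.3] open 0.942 = 80.4mm q6 1.99
now tx 0.0004 ty -0.0082
after spin tx 0.0004 ty -0.0082
tz 0.0371 spin 0.0
```

View pics/bt5.png

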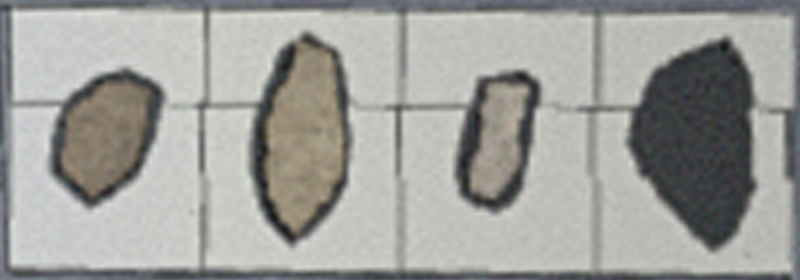

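```bash
python3 -m inch '[{"gripper":0.08,"tx":0,"ty":-0.008,"tz":0,"spin":0},{"gripper":0.08,"tx":0,"ty":0,"tz":0.01,"spin":0},{"gripper":0.08,"tx":0,"ty":0,"tz":0.01,"spin":0},{"gripper":0.08,"tx":0,"ty":0,"tz":0.01,"spin":0},{"gripper":0.08,"tx":0,"ty":0,"tz":0.007,"spin":0},{"gripper":0.08,"tx":0,"ty":0,"tz":0,"spin":0},{"gripper":0.06,"tx":0,"ty":0,"tz":0,"spin":0},{"gripper":0.045,"tx":0,"ty":0,"tz":0,"spin":0}]' 40
python3 -m inch '[{"gripper":0.04,"tx":0,"ty":0,"tz":0,"spin":0},{"gripper":0.04,"tx":0,"ty":0,"tz":0,"spin":0},{"gripper":0.04,"tx":0,"ty":0,"tz":0,"spin":0},{"gripper":0.04,"tx":0,"ty":0,"tz":0,"spin":0},{"gripper":0.04,"tx":0,"ty":0,"tz":-0.005,"spin":0},{"gripper":0.04,"tx":0,"ty":0,"tz":-0.02,"spin":0},{"gripper":0.04,"tx":0,"ty":0,"tz":-0.03,"spin":0},{"gripper":0.04,"tx":0,"ty":0,"tz":-0.02,"spin":4.6}]' 40
python3 go.py 488.5 -386.5 100 -0.5
```

```text
clock: 28.7
eef_pos: [500.4, 278.7, 27.2]
tcp_rot: [-3.142, -0.0, 0.072]
contact_force: [-5.3, -8.8, 26.3]
opening: 0.626
clock: 29.5
eef_pos: [500.7, 279.1, 103.9]
tcp_rot: [-3.141, -0.001, -0.009]
contact_force: [0.7, 0.1, 0.2]
opening: 0.614
t 29.50 pos [500.7 279.1 103.9] yaw -0.5 F [0.7 0.1 0.2] open 0.614 = 52.5mm q6 2.09
now tx -0.0061 ty 0.6656
after spin tx -0.0064 ty 0.6656
tz 0.0039 spin -0.0
```

```bash
python3 -m inch '[{"gripper":0.04,"tx":-0.001,"ty":0.03,"tz":0,"spin":0},{"gripper":0.04,"tx":-0.001,"ty":0.04,"tz":0,"spin":0},{"gripper":0.04,"tx":-0.001,"ty":0.045,"tz":0,"spin":0},{"gripper":0.04,"tx":-0.001,"ty":0.045,"tz":0,"spin":0},{"gripper":0.04,"tx":-0.001,"ty":0.045,"tz":0,"spin":0},{"gripper":0.04,"tx":-0.001,"ty":0.045,"tz":0,"spin":0},{"gripper":0.04,"tx":0,"ty":0.045,"tz":0,"spin":0},{"gripper":0.04,"tx":0,"ty":0.045,"tz":0,"spin":0}]' 40
python3 -m inch '[{"gripper":0.04,"tx":0,"ty":0.045,"tz":0,"spin":0},{"gripper":0.04,"tx":0,"ty":0.045,"tz":0,"spin":0},{"gripper":0.04,"tx":0,"ty":0.045,"tz":0,"spin":0},{"gripper":0.04,"tx":0,"ty":0.045,"tz":0,"spin":0},{"gripper":0.04,"tx":0,"ty":0.045,"tz":0,"spin":0},{"gripper":0.04,"tx":0,"ty":0.045,"tz":0,"spin":0},{"gripper":0.04,"tx":0,"ty":0.035,"tz":0,"spin":0},{"gripper":0.04,"tx":0,"ty":0.02,"tz":0,"spin":0}]' 40
python3 -m inch '[{"gripper":0.04,"tx":0,"ty":0,"tz":0.01,"spin":0},{"gripper":0.04,"tx":0,"ty":0,"tz":0.02,"spin":0},{"gripper":0.04,"tx":0,"ty":0,"tz":0.02,"spin":0},{"gripper":0.04,"tx":0,"ty":0,"tz":0.01,"spin":0},{"gripper":0.04,"tx":0,"ty":0,"tz":0,"spin":0},{"gripper":0.04,"tx":0,"ty":0,"tz":0,"spin":0},{"gripper":0.04,"tx":0,"ty":0,"tz":0,"spin":0},{"gripper":0.04,"tx":0,"ty":0,"tz":0,"spin":0}]' 40
python3 go.py 488.5 -386.5 17.5 -0.5
python3 look.py 6
```

```text
clock: 30.3
eef_pos: [491.3, -63.0, 102.5]
tcp_rot: [3.142, -0.001, -0.008]
contact_force: [1.2, 0.1, -0.1]
opening: 0.612
clock: 31.1
eef_pos: [488.4, -389.2, 102.4]
tcp_rot: [3.14, -0.001, -0.01]
contact_force: [1.1, 0.4, -0.3]
opening: 0.611
clock: 31.9
eef_pos: [489.0, -386.5, 42.8]
tcp_rot: [3.141, -0.001, -0.008]
contact_force: [0.0, -0.0, -0.5]
opening: 0.616
t 31.90 pos [ 489.  -386.5   42.8] yaw -0.5 F [ 0.  -0.  -0.5] open 0.616 = 52.6mm q6 0.91
now tx -0.0005 ty 0.0000
after spin tx -0.0005 ty 0.0000
tz 0.0253 spin 0.0
```

View pics/bs6.png

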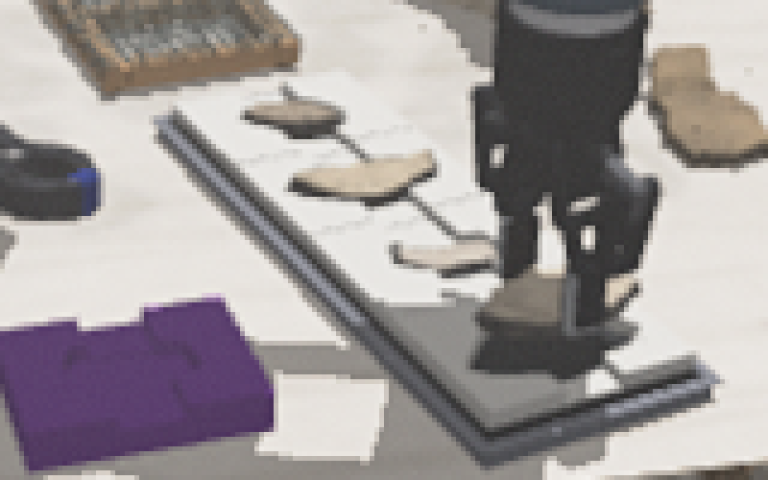

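View pics/bt6.png

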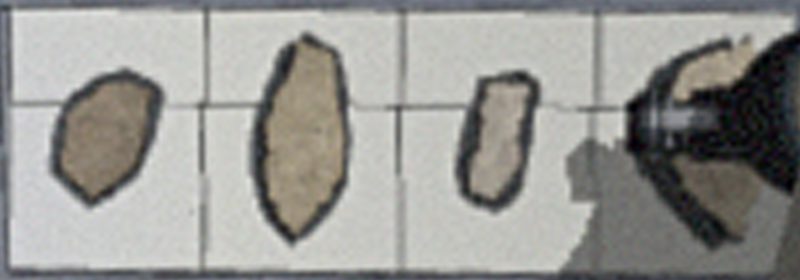

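```bash
python3 -m inch '[{"gripper":0.04,"tx":0,"ty":0,"tz":0.005,"spin":0},{"gripper":0.04,"tx":0,"ty":0,"tz":0.005,"spin":0},{"gripper":0.04,"tx":0,"ty":0,"tz":0.005,"spin":0},{"gripper":0.04,"tx":0,"ty":0,"tz":0.004,"spin":0},{"gripper":0.04,"tx":0,"ty":0,"tz":0.003,"spin":0},{"gripper":0.04,"tx":0,"ty":0,"tz":0,"spin":0},{"gripper":0.04,"tx":0,"ty":0,"tz":0,"spin":0},{"gripper":0.04,"tx":0,"ty":0,"tz":0,"spin":0}]' 40
python3 go.py 488.7 -386.5 17.3 -0.5
```

```text
clock: 32.8
eef_pos: [488.6, -386.3, 20.0]
tcp_rot: [3.141, -0.0, -0.008]
contact_force: [-0.1, -0.1, -0.9]
opening: 0.613
t 32.80 pos [ 488.6 -386.3   20. ] yaw -0.5 F [-0.1 -0.1 -0.9] open 0.613 = 52.3mm q6 0.91
now tx 0.0001 ty 0.0002
after spin tx 0.0001 ty 0.0002
tz 0.0027 spin 0.0
```

```bash
python3 -m inch '[{"gripper":0.04,"tx":0,"ty":0,"tz":0.0015,"spin":0},{"gripper":0.04,"tx":0,"ty":0,"tz":0.001,"spin":0},{"gripper":0.04,"tx":0,"ty":0,"tz":0,"spin":0},{"gripper":0.055,"tx":0,"ty":0,"tz":0,"spin":0},{"gripper":0.058,"tx":0,"ty":0,"tz":0,"spin":0},{"gripper":0.062,"tx":0,"ty":0,"tz":0,"spin":0},{"gripper":0.068,"tx":0,"ty":0,"tz":0,"spin":0},{"gripper":0.07,"tx":0,"ty":0,"tz":0,"spin":0}]' 40
python3 go.py
python3 -m inch '[{"gripper":0.07,"tx":0,"ty":0,"tz":-0.005,"spin":0},{"gripper":0.07,"tx":0,"ty":0,"tz":-0.01,"spin":0},{"gripper":0.07,"tx":0,"ty":0,"tz":-0.03,"spin":0},{"gripper":0.07,"tx":0,"ty":0,"tz":-0.05,"spin":0},{"gripper":0.07,"tx":-0.02,"ty":0,"tz":-0.04,"spin":0},{"gripper":0.07,"tx":-0.05,"ty":0.02,"tz":-0.02,"spin":0},{"gripper":0.07,"tx":-0.05,"ty":0.03,"tz":-0.01,"spin":0},{"gripper":0.07,"tx":-0.05,"ty":0.03,"tz":0,"spin":0}]'
python3 -m inch '[{"gripper":0.07,"tx":-0.04,"ty":0.04,"tz":0,"spin":0},{"gripper":0.07,"tx":-0.04,"ty":0.04,"tz":0,"spin":0},{"gripper":0.07,"tx":-0.02,"ty":0.03,"tz":0,"spin":0},{"gripper":0.07,"tx":0,"ty":0,"tz":0,"spin":0},{"gripper":0.07,"tx":0,"ty":0,"tz":0,"spin":0},{"gripper":0.07,"tx":0,"ty":0,"tz":0,"spin":0},{"gripper":0.07,"tx":0,"ty":0,"tz":0,"spin":0},{"gripper":0.07,"tx":0,"ty":0,"tz":0,"spin":0}]'
python3 look.py 7; python3 - <<'E'
import cv2
from rig import *
cv2.imwrite("pics/t7.png",grab_frame("top")["pixels"][:,:,::-1])
cv2.imwrite("pics/s7.png",grab_frame("side")["pixels"][:,:,::-1])
E
```

```text
clock: 33.6
eef_pos: [488.5, -386.3, 17.2]
tcp_rot: [3.142, 0.0, -0.009]
contact_force: [0.4, 0.7, 0.5]
opening: 0.822
t 33.60 pos [ 488.5 -386.3   17.2] yaw -0.5 F [0.4 0.7 0.5] open 0.822 = 70.2mm q6 0.91
clock: 34.4
eef_pos: [338.7, -454.7, 181.2]
tcp_rot: [3.138, -0.003, -0.007]
contact_force: [0.6, -0.6, -0.3]
opening: 0.819
clock: 35.2
eef_pos: [248.5, -552.6, 178.3]
tcp_rot: [-3.142, -0.0, -0.007]
contact_force: [-0.6, 0.8, -0.2]
opening: 0.819
```

View pics/bt7.png

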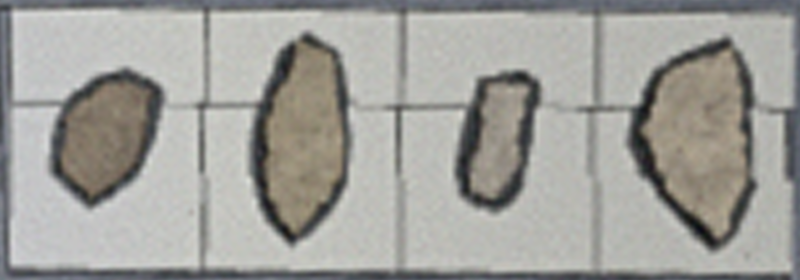

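View pics/bs7.png

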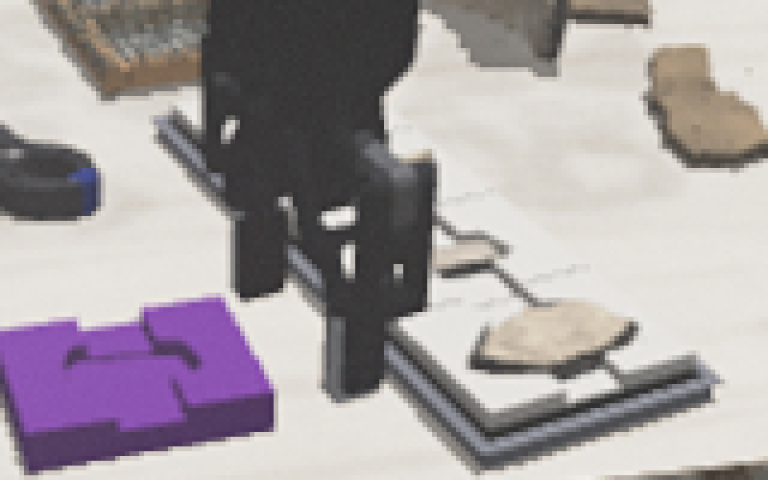

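View pics/t7.png

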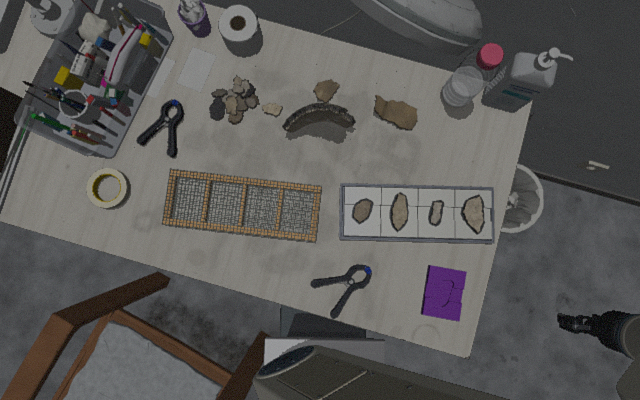

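View pics/s7.png

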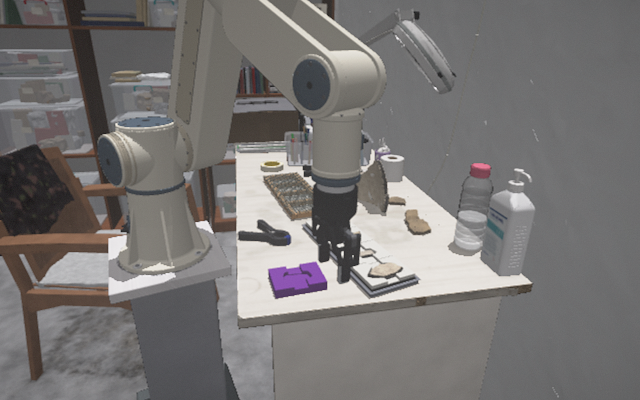

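```bash
python3 - <<'E'
from h import *
t=np.load("t7.npy")
for n,h,y,c0 in(("short_wide",15,-92.7,(492.8,-93.0)),("long_slim",20,-191,(490.9,-191.4)),("short_slim",11,-288.5,(490.3,-289.5)),("long_wide",19,-387,(490.4,-390.6))):
    c=rect(t,17+h/2,560,420,y+48,y-48,4)
    L=cv2.GaussianBlur(cv2.cvtColor(c,cv2.COLOR_RGB2LAB),(0,0),2).astype(float)[:,:,2]-128
    m=cv2.morphologyEx((L>5 if n!="short_slim" else L>3.5).astype(np.uint8),cv2.MORPH_OPEN,np.ones((9,9)))
    k,l,st,ce=cv2.connectedComponentsWithStats(m);j=1+np.argmax(st[1:,4])
    print(n,"sherd centroid",560-ce[j][1]/4,y+48-ce[j][0]/4,"cutout centroid",c0,st[j,4]/16,st[j,2:4]/4)
E
python3 go.py
```

```text
short_wide sherd centroid 491.91347684448226 -92.35251915744271 cutout centroid (492.8, -93.0) 1688.3125 [44.   56.75]
long_slim sherd centroid 490.62072446280223 -191.6552594328677 cutout centroid (490.9, -191.4) 2693.375 [40.75 95.75]
short_slim sherd centroid 491.1166416661859 -289.6779841920037 cutout centroid (490.3, -289.5) 1083.3125 [29.5 58. ]
long_wide sherd centroid 490.8677784624865 -389.79210637806193 cutout centroid (490.4, -390.6) 3245.5 [52.5 94. ]
t 35.40 pos [ 248.  -553.1  178.2] yaw -0.4 F [-0.7  1.3  0.1] open 0.824 = 70.4mm q6 0.43
```

All four sherds lie within 1 mm of the centres of their cut-outs, and the robot is clear of everything, so I'm handing in.

```bash
python3 -c "
from rig import *
print(sign_off())"
```

```text
the job is handed in; nothing more can be done
None
```

All four sherds are in their own foam beds, and I handed the job in at about 35 s with the arm clear of everything.

- **Position:** in the last top picture each sherd's centroid is about 1 mm or less from its cut-out's centroid, against 4.5 mm of room all round.
- **Flatness:** there was no contact on the way down, checked about 2 mm above the floor. In the last clear views each sherd looks flat and below the foam edge. I judged flatness only by eye, and in the final side view the gripper hid the two beds nearest the robot and part of the short slim's.
- **Bowl wall:** it looks unmoved in the top picture.
- **Orientation of the short slim sherd:** the automatic outline match slightly preferred it turned half round (overlap 0.91 against 0.88). I kept the unturned way because its flat end matched the bed by eye. It then went in with room all round.
- **Different pinch for the short slim sherd:** I turned the gripper about 9° from straight across its width, to line up with its slanted sides.

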